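# Finish dealing the jumbo dominoes

## Robot

A 6-joint arm with a two-finger parallel gripper is mounted at the origin on the work surface. World frame = base frame: x ahead of the robot, y to its left, z up, the work surface at z = 0. Lengths are in m, angles in rad, forces in N, time in s.
With the tool pointing down it reaches from about 0.25 to 0.725 m from the base axis. Payload 4 kg.
Tool frame: the origin (TCP) lies midway between the tips of the shut fingers; the grasp point (between the pads) lies 19 mm behind it; z points along the fingers, y is the direction in which the jaws open and shut (so a half turn about z gives the same grasp; the last joint's range is limited). The gripper opens to 85 mm and grips with 20 to 120 N. Pads are 22 mm wide; open, the fingers measure 114 mm over their backs; the gripper's body (76 mm by 85 mm) begins 54 mm behind the grasp point. The pads swing forward as they close: fully open they stand 13 mm farther back than shut.
Start: joints at [-1.332, 0.241, 0.005, 1.335, 0, 1.571], TCP at [0.118, -0.486, 0.231] pointing down, gripper open.
Joint ranges: [-2.72, 2.72], [-1.05, 1.87], [-1.09, 1.28], [-1.99, 2.15], [-1.42, 1.44], [-3.14, 3.14]. Speed limits (rad/s): [2.79, 2.79, 3.14, 3.14, 3.14, 3.14].

## Interface

Orientations are given as a unit quaternion [x, y, z, w].
In Python, from workcell import bot, eyes, job gives the robot as it stands.
- The arm moves only by the shell command python3 -m crank 'ROWS'. ROWS is a JSON object of lists of equal length, an entry for each row: "dr": the turn, a rotation vector about the tool's x, y, z in rad, a list of three; "travel": the shift along the tool's x, y, z in m, a list of three; "hand": the finger opening in m, from 0 to 0.0854. In form: {"dr": [[wx, wy, wz], ...], "travel": [[x, y, z], ...], "hand": [hand, ...]}. A call has 1 to 10 rows; each row is the pose to reach, as a shift and turn from the pose commanded when the call began, along the tool's axes at that moment; what a row does not reach only later rows make up. A row lasts 1/8 s, in which the tool goes at most 62.5 mm and 10.7 degrees, less where a joint would pass 70% of its speed; a pose out of reach is approached as far as the arm can. A call with a gripper value outside its range is refused whole. The fingers move at their own pace and stop on an object; the grip force is fixed at half the most. Time passes only in rows, so rows that repeat a pose let the fingers close. It gives the time, the measured TCP pose, the force and the opening at its end, in the units of the state.
- bot.get_obs(): the state, without advancing time (a new reading comes with each control period).
- eyes.camera(name): name is "scene" or "top" or "wrist"; returns a dict with "color" (384x512x3 uint8, red, green, blue), "K" (3x3 intrinsics, pixels), "R" (3x3) and "t" (3): a world point X has camera coordinates R X + t; the wrist camera has in their place "T_tool_cam" (4x4, takes a point from camera to tool coordinates, whose origin is the TCP and whose axes are the flange's). Camera axes: x right, y down, z forward; pixel columns grow to the right and rows downward; lengths in m; the calibration is good to about 2 mm. The wrist camera is an equidistant fisheye: a pixel r from the principal point sees the ray r / f radians off the axis. A picture is of the moment at which its call begins: read the wrist's pose just before it. There is no depth.
- job.job_done(): hands the job in, once; it reports no verdict.
The state is a dict: "clock": time; "joint_pos": joint angles; "joint_vel": joint speeds; "tau": joint torques, N m; "eef_pos": TCP position; "tool_rot": TCP orientation; "ft_force": force on the tool from outside, world axes, zero at the start; "ft_torque": the same for the moment, N m; "grip_width": finger opening in m.
Only numpy, scipy, OpenCV 4.12 (cv2) and the standard library are available. Lean on these libraries where they do the work, as an engineer would, in place of code of your own. Each camera call takes 0.05 s, during which the arm holds its last target.

## Task

The dealing of the dominoes was interrupted: two of the three trays have one, the third has none. Carry on dealing from the top of the stack, one domino at a time: first one flat in the middle of the empty tray, then one more to each of the three trays in any order, each set down (not dropped) squarely on top of the domino already there with its length the same way, until every tray holds a neat pile of two. Leave the other things on the shelf alone.

Things in the scene. Friction and masses are not known exactly. Their poses are not given: they have to be found in the camera images.
- stack1_mid (a point): jumbo wooden domino, 100 (x) x 50 (y) x 20 (z) mm, about 70 g, lying pips up; this point is its centre (10 mm above its underside); x along its length, z up. One of the loose stack of four dominoes (80 mm tall, slightly skewed) still to be dealt: the top one.
- stack2_mid (a point): jumbo wooden domino, 100 (x) x 50 (y) x 20 (z) mm, about 70 g, lying pips up; this point is its centre (10 mm above its underside); x along its length, z up. One of the loose stack of four dominoes (80 mm tall, slightly skewed) still to be dealt: the second from the top.
- stack3_mid (a point): jumbo wooden domino, 100 (x) x 50 (y) x 20 (z) mm, about 70 g, lying pips up; this point is its centre (10 mm above its underside); x along its length, z up. One of the loose stack of four dominoes (80 mm tall, slightly skewed) still to be dealt: the third from the top.
- stack4_mid (a point): jumbo wooden domino, 100 (x) x 50 (y) x 20 (z) mm, about 70 g, lying pips up; this point is its centre (10 mm above its underside); x along its length, z up. One of the loose stack of four dominoes (80 mm tall, slightly skewed) still to be dealt: the lowest, lying on the shelf board.
- dealt_a_mid (a point): jumbo wooden domino, 100 (x) x 50 (y) x 20 (z) mm, about 70 g, lying pips up; this point is its centre (10 mm above its underside); x along its length, z up. Already dealt; lies on the floor of tray_a.
- dealt_b_mid (a point): jumbo wooden domino, 100 (x) x 50 (y) x 20 (z) mm, about 70 g, lying pips up; this point is its centre (10 mm above its underside); x along its length, z up. Already dealt; lies on the floor of tray_b.
- tray_a_floor (a point): dark wooden tray fixed to the shelf board, 140 (x) x 120 (y) mm outside, 130 x 110 mm inside, floor 5 mm thick, rim 15 mm above the shelf board; this point is the centre of its inner floor, 5 mm above the shelf board; x along its length, z up. Starts with one domino (dealt_a) in it.
- tray_b_floor (a point): dark wooden tray fixed to the shelf board, 140 (x) x 120 (y) mm outside, 130 x 110 mm inside, floor 5 mm thick, rim 15 mm above the shelf board; this point is the centre of its inner floor, 5 mm above the shelf board; x along its length, z up. Starts with one domino (dealt_b) in it.
- tray_c_floor (a point): dark wooden tray fixed to the shelf board, 140 (x) x 120 (y) mm outside, 130 x 110 mm inside, floor 5 mm thick, rim 15 mm above the shelf board; this point is the centre of its inner floor, 5 mm above the shelf board; x along its length, z up. Starts empty.
- votive: bystander to be left alone: clear glass votive holder, about 66 mm across, 70 mm tall; origin at the centre of its underside, on the shelf board.
- bowl: bystander to be left alone: grey bowl, 130 mm across, 55 mm tall; origin at the centre of its underside, on the shelf board.
- mug: bystander to be left alone: white mug with one handle, 80 mm across, 90 mm tall; origin at the centre of its underside, on the shelf board.
- book: bystander to be left alone: closed grey book, 190 x 130 x 24 mm; origin at the centre of its underside, on the shelf board.

How it is judged:
By the outcome, as a careful person would: the job done as asked, in the order asked, and still so for the second after the job is handed in, with the robot touching nothing.
It also fails if it takes over 72 s, if anything falls off the work surface, if the arm or the gripper's body presses on something with over 40 N, if the wrist force passes 120 N, or if a joint passes its speed limit or range.

## Working session

There is one attempt and no reset: what is moved stays moved. The work goes in short steps, Python scripts to look and compute and a shell command to move; the robot and the scene stay as the last step left them, time stands still between calls to the robot, and variables do not carry over. Pictures are saved under pics/ and viewed, and the job is handed in when it is done.

```bash
ls; mkdir -p pics
python3 - <<'E'
from workcell import bot, eyes, job
import cv2,numpy as np
o=bot.get_obs()
for k in o: print(k,np.round(o[k],4))
for n in ["scene","top","wrist"]:
    c=eyes.camera(n); cv2.imwrite(f"pics/{n}0.png",c["color"][:,:,::-1])
    for k in c:
        if k!="color": print(n,k,np.round(c[k],4).tolist())
E
```

```text
pics
clock 0.0
joint_pos [-1.332   0.2414  0.0037  1.3352 -0.      1.5708]
joint_vel [ 0.0005 -0.0012 -0.0004  0.0017  0.0007 -0.0001]
tau [ 1.60000e-03 -3.72319e+01  2.52407e+01  1.68000e-02 -1.00000e-04
 -0.00000e+00]
eef_pos [ 0.1181 -0.4852  0.2304]
tool_rot [ 9.929e-01  1.191e-01 -1.000e-04 -1.000e-03]
ft_force [0.0269 0.144  1.1093]
ft_torque [-0.0459  0.0077 -0.0563]
grip_width 0.0854
scene K [[405.2957, 0.0, 258.4993], [0.0, 405.2957, 187.8188], [0.0, 0.0, 1.0]]
scene R [[0.8908, 0.4543, -0.0056], [0.3276, -0.6507, -0.6851], [-0.3149, 0.6085, -0.7284]]
scene t [-0.5266, -0.1409, 1.2877]
top K [[389.4783, 0.0, 258.3646], [0.0, 389.4783, 191.2503], [0.0, 0.0, 1.0]]
top R [[0.0042, -0.9999, 0.0163], [-0.9805, -0.0073, -0.1964], [0.1965, -0.0152, -0.9804]]
top t [0.0006, 0.5669, 0.8597]
wrist K [[297.3186, 0.0, 258.4971], [0.0, 297.3186, 192.3593], [0.0, 0.0, 1.0]]
wrist T_tool_cam [[-0.0005, -0.9495, -0.3137, 0.0815], [1.0, -0.0003, -0.0006, -0.0005], [0.0005, -0.3137, 0.9495, -0.1441], [0.0, 0.0, 0.0, 1.0]]
```

View pics/scene0.png

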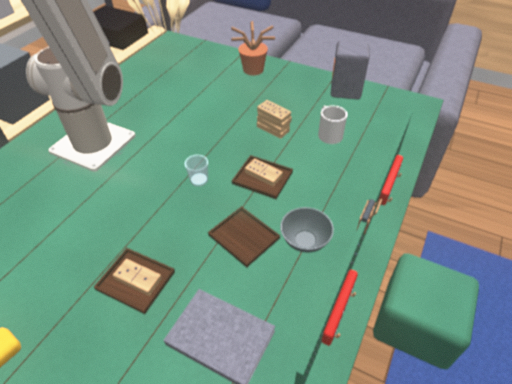

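View pics/top0.png

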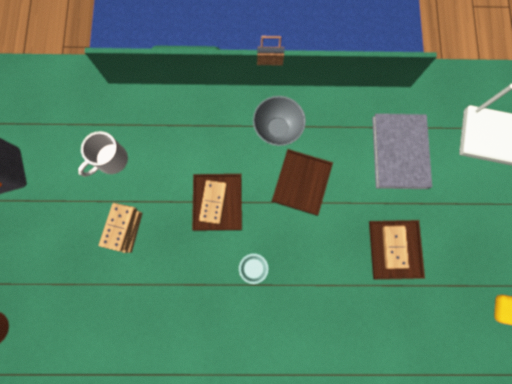

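View pics/wrist0.png

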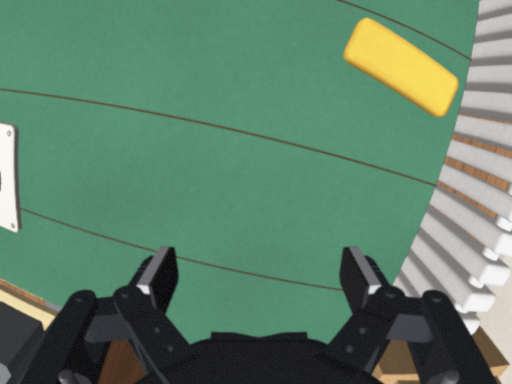

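The stack is at top px (120,228). The trays are at (217,202) with a domino, (303,182) empty and (397,250) with a domino. The votive is at (254,268), the bowl at (280,120), the mug at (103,152) and the book at (402,150). Next I'll extract the outlines.

```bash
cat > h.py <<'E'
from workcell import bot, eyes, job
import cv2,numpy as np
from scipy.spatial.transform import Rotation as Rn
def ray(c,uv):
    uv=np.atleast_2d(uv).astype(float)
    d=np.c_[uv,np.ones(len(uv))]@np.linalg.inv(c["K"]).T@c["R"]
    return -c["R"].T@c["t"],d
def plane(c,uv,z):
    o,d=ray(c,uv); return o+d*((z-o[2])/d[:,2])[:,None]
def tri(c1,u1,c2,u2):
    o1,d1=ray(c1,u1);o2,d2=ray(c2,u2);out=[]
    for a,b in zip(d1,d2):
        s=np.linalg.lstsq(np.c_[a,-b],o2-o1,rcond=None)[0]
        p,q=o1+a*s[0],o2+b*s[1]; out.append(np.r_[(p+q)/2,np.linalg.norm(p-q)])
    return np.array(out)
def wrist_ray(c,o,uv):
    uv=np.atleast_2d(uv).astype(float)
    v=(uv-c["K"][:2,2])/c["K"][0,0]; th=np.linalg.norm(v,axis=1)
    d=np.c_[v/th[:,None]*np.sin(th)[:,None],np.cos(th)]
    R=Rn.from_quat(o["tool_rot"]).as_matrix(); T=np.array(c["T_tool_cam"])
    return o["eef_pos"]+R@T[:3,3], d@T[:3,:3].T@R.T
def wplane(c,o,uv,z):
    p,d=wrist_ray(c,o,uv); return p+d*((z-p[2])/d[:,2])[:,None]
def masks(rgb):
    h=cv2.cvtColor(rgb,cv2.COLOR_RGB2HSV)
    wood=cv2.inRange(h,(8,50,140),(28,190,255))
    tray=cv2.inRange(h,(0,40,20),(20,255,110))
    return wood,tray
def blobs(m,amin=150):
    cs,_=cv2.findContours(m,cv2.RETR_EXTERNAL,cv2.CHAIN_APPROX_NONE)
    return [c for c in cs if cv2.contourArea(c)>amin]
E
python3 - <<'E'
from h import *
for n in ["top","scene"]:
    c=eyes.camera(n); im=c["color"]
    np.savez(f"{n}.npz",**c)
    w,t=masks(im)
    for nm,m in(("wood",w),("tray",t)):
        m=cv2.morphologyEx(m,cv2.MORPH_CLOSE,np.ones((5,5)))
        for b in blobs(m):
            r=cv2.minAreaRect(b); print(n,nm,cv2.contourArea(b),np.round(r[0],1),np.round(r[1],1),round(r[2],1), np.round(cv2.boxPoints(r),1).tolist())
    x0,y0,x1,y1=(85,150,340,290) if n=="top" else (90,90,340,310)
    cv2.imwrite(f"pics/{n}_z.png",cv2.resize(im[y0:y1,x0:x1,::-1],None,fx=3,fy=3 if n=="top" else 2.7,interpolation=cv2.INTER_CUBIC))
E
```

```text
top wood 963.0 [395.6 247. ] [43.6 24. ] 85.6 [[381.8999938964844, 226.1999969482422], [405.8999938964844, 224.3000030517578], [409.20001220703125, 267.79998779296875], [385.29998779296875, 269.70001220703125]]
top wood 1063.5 [119.1 227.1] [31.8 45.8] 14.0 [[98.0999984741211, 245.5], [109.19999694824219, 201.10000610351562], [140.10000610351562, 208.8000030517578], [128.89999389648438, 253.1999969482422]]
top wood 847.0 [212.1 201.5] [21.6 42.5] 9.9 [[197.8000030517578, 220.60000610351562], [205.10000610351562, 178.6999969482422], [226.39999389648438, 182.39999389648438], [219.10000610351562, 224.3000030517578]]
top wood 5055.0 [465.5  29.5] [59. 91.] 90.0 [[420.0, 0.0], [511.0, 0.0], [511.0, 59.0], [420.0, 59.0]]
top wood 4672.5 [46.  26.5] [53. 92.] 90.0 [[-0.0, 0.0], [92.0, 0.0], [92.0, 53.0], [0.0, 53.0]]
top tray 2730.0 [396.4 249.5] [58.6 50.2] 85.9 [[369.29998779296875, 222.10000610351562], [419.3999938964844, 218.5], [423.6000061035156, 277.0], [373.5, 280.5]]
top tray 305.5 [131.7 230.4] [ 9.6 42.8] 16.7 [[121.0, 249.5], [133.3000030517578, 208.5], [142.39999389648438, 211.
[... 2798 characters left out ...]
0030517578, 269.3999938964844], [150.60000610351562, 315.79998779296875]]
scene tray 1992.0 [243.5 234.5] [56.2 43.8] 39.8 [[207.89999389648438, 233.39999389648438], [235.89999389648438, 199.6999969482422], [279.1000061035156, 235.6999969482422], [251.0, 269.3999938964844]]
scene tray 308.0 [261.8 175.5] [51.8 32.1] 20.0 [[232.0, 181.6999969482422], [243.0, 151.5], [291.6000061035156, 169.1999969482422], [280.70001220703125, 199.39999389648438]]
scene tray 377.5 [111.  82.] [32. 16.] 90.0 [[103.0, 66.0], [119.0, 66.0], [119.0, 98.0], [103.0, 98.0]]
scene tray 1021.0 [124.4  29.3] [43.1 39.2] 19.7 [[97.5, 40.5], [110.69999694824219, 3.5], [151.3000030517578, 18.0], [138.10000610351562, 55.0]]
```

View pics/top_z.png

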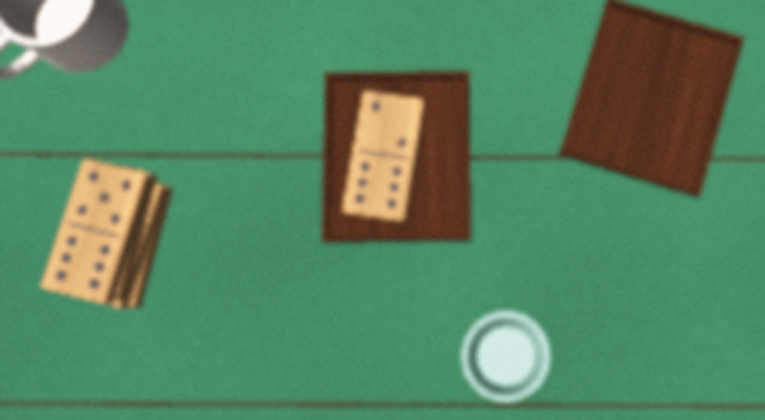

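View pics/scene_z.png

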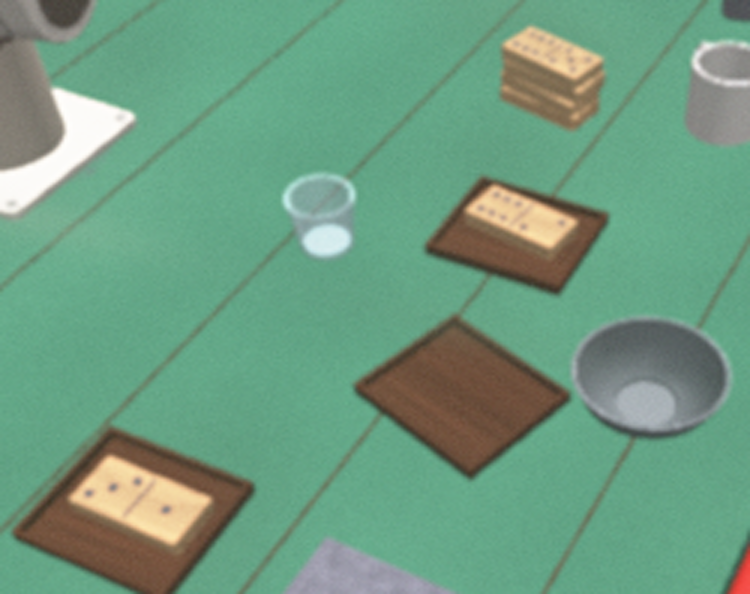

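Run:
```python
from h import *
T=dict(np.load("top.npz"));S=dict(np.load("scene.npz"))
zt=lambda p:np.array(p)/3.+[85,150]
zs=lambda p:np.array(p)/[3.,2.7]+[90,90]
off=-0.33
sets={"stack":([(82,157),(150,175),(40,290),(106,304)],[(604,70),(576,82),(530,27),(503,45)]),
"dom1":([(362,90),(424,98),(342,213),(404,221)],[(579,219),(553,249),(489,184),(464,214)]),
"tray1":([(326,72),(469,71),(323,241),(470,240)],[(608,214),(558,292),(483,178),(427,249)]),
"trayE":([(609,1),(743,38),(562,155),(699,195)],[(569,397),(471,477),(457,317),(356,387)])}
for k,(a,b) in sets.items():
    r=tri(T,zt(a)+off,S,zs(b)+off); print(k);print(np.round(r*1000,1)); print(' mean',np.round(r.mean(0)*1000,1))
# far tray
a=[(381.9,226.2),(405.9,224.3),(385.3,269.7),(409.2,267.8)]
b=[(161.1,273.7),(145,292),(121.7,254.8),(112,275)]
print(np.round(tri(T,a,S,b)*1000,1))
# plane-fit rects by mask contours
w,t=masks(T["color"])
cl=lambda m:cv2.morphologyEx(m,cv2.MORPH_CLOSE,np.ones((5,5)))
for nm,m,z in(("wood",cl(w),.025),("tray",cl(t|w),.015)):
    for b in blobs(m,600):
        if cv2.contourArea(b)>4000: continue
        P=plane(T,b[:,0],z)[:,:2]*1000
        r=cv2.minAreaRect(P.astype(np.float32)); print(nm,np.round(r[0],1),np.round(r[1],1),round(r[2],2))
```

```text
stack
[[535.9 340.3  61.9   4.9]
 [523.6 286.   75.3   3.5]
 [435.9 359.9  77.5   1.3]
 [426.8 310.8  79.3   4. ]]
 mean [480.5 324.3  73.5   3.4]
dom1
[[6.009e+02 1.331e+02 2.630e+01 5.000e-01]
 [5.960e+02 8.340e+01 2.380e+01 2.600e+00]
 [4.993e+02 1.450e+02 2.540e+01 2.400e+00]
 [4.952e+02 9.710e+01 1.880e+01 7.000e-01]]
 mean [547.8 114.6  23.6   1.5]
tray1
[[6.183e+02 1.644e+02 1.430e+01 3.000e-01]
 [6.214e+02 4.630e+01 7.600e+00 1.400e+00]
 [4.802e+02 1.630e+02 1.110e+01 2.300e+00]
 [4.821e+02 4.480e+01 6.600e+00 2.200e+00]]
 mean [550.5 104.7   9.9   1.6]
trayE
[[ 6.848e+02 -7.010e+01  7.600e+00  2.300e+00]
 [ 6.527e+02 -1.832e+02  7.300e+00  5.000e-01]
 [ 5.532e+02 -2.890e+01  9.900e+00  5.400e+00]
 [ 5.194e+02 -1.419e+02  9.500e+00  1.700e+00]]
 mean [ 602.5 -106.     8.5    2.5]
[[ 489.8 -296.1   19.4    1.4]
 [ 492.2 -352.7   28.5    5.4]
 [ 383.6 -298.1   28.8    9.8]
 [ 392.3 -352.6   24.1    1.1]]
wood [ 441.8 -323.4] [101.6  57.2] 0.89
wood [483.6 331.2] [ 75.5 107.2] 76.54
wood [547.5 115. ] [ 52.2 103. ] 81.71
tray [ 436.2 -328.4] [135.8 120. ] 1.43
tray [484.4 333.3] [ 78.8 108.4] 76.54
tray [549.7 104.3] [136.4 117.4] 0.47
tray [ 600.7 -105.3] [116.4 137.6] 73.09
```

```bash
cat >> h.py <<'E'
def go(x,y,z,yaw=None):
    "print travel/dr from the present pose to a world target, tool straight down, yaw (deg) of tool x"
    o=bot.get_obs(); R=Rn.from_quat(o["tool_rot"])
    tr=R.inv().apply(np.array([x,y,z])-o["eef_pos"])
    e=R.as_matrix()[:,0]; cur=np.degrees(np.arctan2(e[1],e[0]))
    yaw=cur if yaw is None else yaw
    Rt=Rn.from_euler("z",yaw,degrees=True)*Rn.from_euler("x",180,degrees=True)
    print("t",round(o["clock"],2),"at",np.round(o["eef_pos"],4),"yaw",round(cur,2),"-> travel",np.round(tr,4),"dr",np.round((R.inv()*Rt).as_rotvec(),4))
E
python3 -c "
from h import *
go(.481,.327,.23,-13)"
```

```text
t 0.25 at [ 0.1182 -0.4856  0.2309] yaw 13.68 -> travel [ 0.5447 -0.7037  0.0016] dr [-1.000e-03  2.000e-04  4.657e-01]
```

```bash
python3 -m crank '{"dr":[[0,0,0.466],[0,0,0.466],[0,0,0.466],[0,0,0.466],[0,0,0.466],[0,0,0.466],[0,0,0.466],[0,0,0.466],[0,0,0.466],[0,0,0.466]],"travel":[[0.545,-0.704,0],[0.545,-0.704,0],[0.545,-0.704,0],[0.545,-0.704,0],[0.545,-0.704,0],[0.545,-0.704,0],[0.545,-0.704,0],[0.545,-0.704,0],[0.545,-0.704,0],[0.545,-0.704,0]],"hand":[0.0854,0.0854,0.0854,0.0854,0.0854,0.0854,0.0854,0.0854,0.0854,0.0854]}'; python3 -c "
from h import *
go(.481,.327,.23,-13)"
```

```text
clock: 1.5
eef_pos: [0.3455, -0.0466, 0.2313]
tool_rot: [0.996, -0.086, 0.001, -0.022]
ft_force: [0.4, -0.5, 0.2]
grip_width: 0.0853
t 1.5 at [ 0.3455 -0.0466  0.2313] yaw -9.88 -> travel [ 0.0694 -0.3909  0.0188] dr [-0.0449  0.0024  0.0544]
```

```bash
python3 -m crank '{"dr":[[0,0,0.02],[0,0,0.02],[0,0,0.02],[0,0,0.02],[0,0,0.02],[0,0,0.02],[0,0,0.02],[0,0,0.02],[0,0,0.02]],"travel":[[0.065,-0.37,0],[0.065,-0.37,0],[0.065,-0.37,0],[0.065,-0.37,0],[0.065,-0.37,0],[0.065,-0.37,0],[0.065,-0.37,0],[0.065,-0.37,0],[0.065,-0.37,0]],"hand":[0.07,0.07,0.07,0.07,0.07,0.07,0.07,0.07,0.07]}'
python3 - <<'E'
from h import *
go(.481,.327,.23,-13)
o=bot.get_obs(); c=eyes.camera("wrist"); np.savez("w1.npz",**c,eef_pos=o["eef_pos"],tool_rot=o["tool_rot"])
cv2.imwrite("pics/w1.png",c["color"][:,:,::-1])
E
```

```text
clock: 2.62
eef_pos: [0.4173, -0.0213, 0.2456]
tool_rot: [0.997, -0.059, 0.001, -0.047]
ft_force: [-1.4, 0.3, 0.4]
grip_width: 0.07
t 2.62 at [ 0.4173 -0.0213  0.2456] yaw -6.81 -> travel [ 0.022  -0.3503  0.049 ] dr [-0.0946  0.009   0.1077]
```

View pics/w1.png

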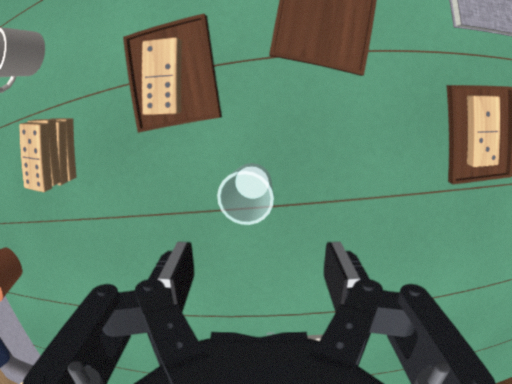

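Run:
```python
from h import *
o=bot.get_obs(); print(np.round(o["joint_pos"],3),np.round(o["joint_vel"],2),o["clock"],o["eef_pos"],Rn.from_quat(o["tool_rot"]).as_matrix().round(3).tolist())
```

```text
[-0.12   0.074 -0.162  1.339  0.095  3.141] [-0.   -0.01 -0.01 -0.    0.   -0.  ] 2.675 [ 0.41776016 -0.0213095   0.24568702] [[0.993, -0.118, 0.008], [-0.119, -0.988, 0.095], [-0.003, -0.095, -0.995]]
```

```bash
python3 -c "
from h import *
go(.481,.327,.25,130); go(.481,.327,.25,166)"
```

```text
t 2.67 at [ 0.4178 -0.0213  0.2457] yaw -6.81 -> travel [ 0.0215 -0.3522  0.0292] dr [-0.0489 -0.1118 -2.3857]
t 2.67 at [ 0.4178 -0.0213  0.2457] yaw -6.81 -> travel [ 0.0215 -0.3522  0.0292] dr [-0.0141 -0.1429 -3.013 ]
```

```bash
python3 -m crank '{"dr":[[-0.049,-0.112,-2.386],[-0.049,-0.112,-2.386],[-0.049,-0.112,-2.386],[-0.049,-0.112,-2.386],[-0.049,-0.112,-2.386],[-0.049,-0.112,-2.386],[-0.049,-0.112,-2.386],[-0.049,-0.112,-2.386],[-0.049,-0.112,-2.386],[-0.049,-0.112,-2.386]],"travel":[[0.022,-0.352,0.029],[0.022,-0.352,0.029],[0.022,-0.352,0.029],[0.022,-0.352,0.029],[0.022,-0.352,0.029],[0.022,-0.352,0.029],[0.022,-0.352,0.029],[0.022,-0.352,0.029],[0.022,-0.352,0.029],[0.022,-0.352,0.029]],"hand":[0.07,0.07,0.07,0.07,0.07,0.07,0.07,0.07,0.07,0.07]}'; python3 -c "
from h import *
print(bot.get_obs()['joint_pos'])
go(.481,.327,.25,166)"
```

```text
clock: 3.92
eef_pos: [0.4808, 0.3268, 0.2497]
tool_rot: [0.636, 0.771, -0.0, -0.013]
ft_force: [-0.1, 0.2, 1.2]
grip_width: 0.0702
[0.58397022 0.40662039 0.2856884  1.4580288  0.02492908 1.96344893]
t 3.92 at [0.4808 0.3268 0.2497] yaw 100.95 -> travel [ 0.0002  0.0002 -0.0003] dr [-0.0039 -0.0274 -1.1352]
```

```bash
python3 -m crank '{"dr":[[-0.004,-0.027,-1.135],[-0.004,-0.027,-1.135],[-0.004,-0.027,-1.135],[-0.004,-0.027,-1.135],[-0.004,-0.027,-1.135],[-0.004,-0.027,-1.135],[-0.004,-0.027,-1.135],[-0.004,-0.027,-1.135]],"travel":[[0,0,0],[0,0,0],[0,0,0],[0,0,0],[0,0,0],[0,0,0],[0,0,0],[0,0,0]],"hand":[0.07,0.07,0.07,0.07,0.07,0.07,0.07,0.07]}'
python3 - <<'E'
from h import *
go(.481,.327,.25,166)
o=bot.get_obs(); c=eyes.camera("wrist"); np.savez("w1.npz",**c,eef_pos=o["eef_pos"],tool_rot=o["tool_rot"])
cv2.imwrite("pics/w2.png",c["color"][:,:,::-1])
E
```

```text
clock: 4.92
eef_pos: [0.4809, 0.3267, 0.2499]
tool_rot: [0.126, 0.992, 0.0, -0.0]
ft_force: [0.2, 0.5, 0.6]
grip_width: 0.07
t 4.92 at [0.4809 0.3267 0.2499] yaw 165.48 -> travel [-0.      0.0003 -0.0001] dr [ 0.0007 -0.0003 -0.009 ]
```

View pics/w2.png

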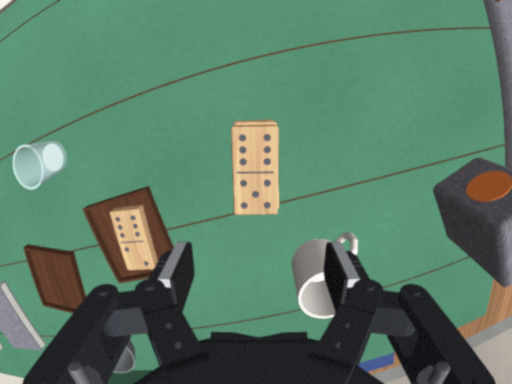

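Run:
```python
from h import *
c=dict(np.load("w1.npz")); im=c["color"]
cv2.imwrite("pics/w2z.png",cv2.resize(im[105:230,215:295,::-1],None,fx=4.8,fy=4.8,interpolation=cv2.INTER_CUBIC))
g=im.astype(int)
print(g[170,225:290,0]); print(g[112:222,248,0])
print(g[170,225:290,2])
```

```text
[ 89  92  88  90  89  90  95 128 181 216 228 233 235 234 232 227 222 222
 222 224 223 222 224 222 219 217 216 218 220 220 219 212 209 210 210 216
 224 225 220 217 216 218 217 221 224 224 222 224 226 232 234 235 228 155
  96  92  91  91  90  94  94  93  94  91  92]
[ 88  85  91  90  90  90  90  97 126 165 217 230 221 180 184 224 232 231
 231 232 233 232 231 231 231 231 231 231 230 230 230 230 229 228 229 230
 229 228 229 228 228 229 228 228 227 228 227 229 227 226 225 228 228 226
 227 226 228 228 222 186 143 167 219 226 228 228 229 230 229 226 226 226
 226 228 228 228 229 230 230 230 229 228 230 230 230 230 230 230 230 231
 231 228 223 223 224 230 231 232 233 233 232 222 170 110  93  91  88  91
  92  90]
[118 121 117 118 117 118 112 102 115 133 144 150 152 152 150 145 141 140
 141 143 143 141 145 141 139 137 137 138 140 140 139 135 131 131 132 136
 145 144 140 137 138 138 137 139 144 145 143 143 143 149 149 151 151 127
 118 120 120 120 120 123 122 123 123 119 120]
```

View pics/w2z.png

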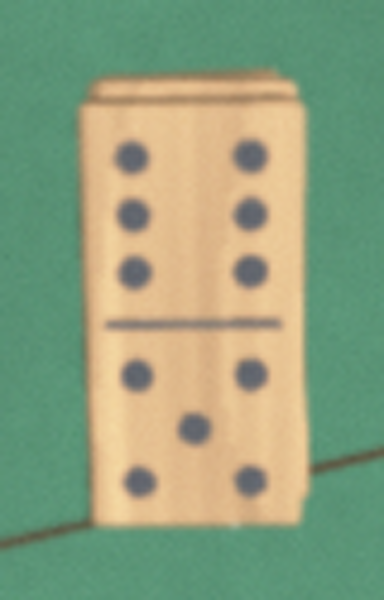

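```bash
cat >> h.py <<'E'
def quad(P):
    "P: UL,UR,LL,LR plane points of a wrist view -> centre, length(UL-LL), width, yaw of length deg"
    P=np.array(P); ce=P.mean(0); L=(P[0]+P[1]-P[2]-P[3])/2; W=(P[1]+P[3]-P[0]-P[2])/2
    a=np.degrees(np.arctan2(L[1],L[0]))
    b=np.degrees(np.arctan2(W[1],W[0]))
    return "centre %s L %.1f W %.1f yawL %.2f (W %.2f)"%(np.round(ce*1000,1),np.linalg.norm(L)*1000,np.linalg.norm(W)*1000,a%180,(b+90)%180)
E
python3 - <<'E'
from h import *
c=dict(np.load("w1.npz"))
z=lambda p:np.array(p)/4.8+[215-.4,105-.4]
for h in(.075,.08,.085): print(h,quad(wplane(c,c,z([(80,101),(305,101),(93,524),(302,524)]),h)))
print("pips mid-row line",np.round(wplane(c,c,z([(193,324)]),.08)*1000,1))
p=wplane(c,c,z([(132,157),(250,157),(140,482),(250,482)]),.08); print(quad(p))
go(.481,.327,.25,166)
E
```

```text
0.075 centre [480.9 324.1  75. ] L 101.4 W 50.4 yawL 165.95 (W 165.40)
0.08 centre [479.7 324.5  80. ] L 99.8 W 49.6 yawL 165.95 (W 165.40)
0.085 centre [478.5 324.8  85. ] L 98.2 W 48.8 yawL 165.95 (W 165.40)
pips mid-row line [[480.5 323.8  80. ]]
centre [480.5 323.8  80. ] L 76.5 W 26.0 yawL 165.95 (W 165.40)
t 4.97 at [0.4809 0.3267 0.2499] yaw 165.5 -> travel [-0.      0.0003 -0.0001] dr [ 0.0007 -0.0003 -0.0087]
```

```bash
python3 -c "
from h import *
go(.480,.3242,.062,165.7)"
```

```text
t 4.97 at [0.4809 0.3267 0.2499] yaw 165.5 -> travel [ 0.0002 -0.0028  0.1879] dr [ 0.0007 -0.0003 -0.0034]
```

```bash
python3 -m crank '{"dr":[[0,0,-0.003],[0,0,-0.003],[0,0,-0.003],[0,0,-0.003],[0,0,-0.003],[0,0,-0.003]],"travel":[[0,-0.003,0.06],[0,-0.003,0.12],[0,-0.003,0.16],[0,-0.003,0.18],[0,-0.003,0.188],[0,-0.003,0.188]],"hand":[0.07,0.07,0.07,0.07,0.07,0.07]}'
python3 - <<'E'
from h import *
go(.480,.3242,.062,165.7)
c=eyes.camera("wrist")
cv2.imwrite("pics/w3.png",c["color"][:,:,::-1])
E
```

```text
clock: 5.72
eef_pos: [0.4803, 0.3241, 0.062]
tool_rot: [0.124, 0.992, 0.0, -0.0]
ft_force: [-0.4, -0.3, -0.3]
grip_width: 0.0702
t 5.72 at [0.4803 0.3241 0.062 ] yaw 165.76 -> travel [0.0003 0.     0.    ] dr [ 0.0007 -0.0003  0.0011]
```

View pics/w3.png

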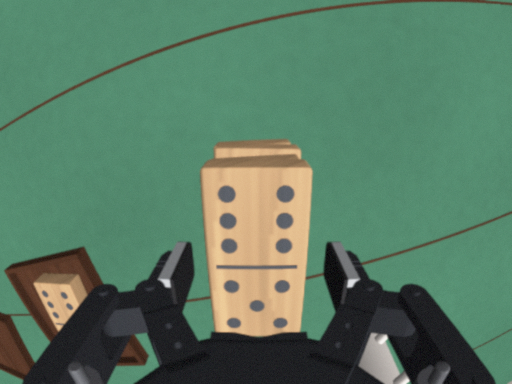

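The domino is centred between the open jaws (edges at about px 208 and 310, jaw midline 258), and the tips are level with its centre line. Closing now.

```bash
python3 -m crank '{"dr":[[0,0,0],[0,0,0],[0,0,0],[0,0,0],[0,0,0],[0,0,0]],"travel":[[0,0,0],[0,0,0],[0,0,0],[0,0,0],[0,0,0],[0,0,0]],"hand":[0.04,0.04,0.04,0.04,0.04,0.04]}'; python3 -c "
from h import *
print(bot.get_obs()['ft_force'],bot.get_obs()['grip_width'])"
```

```text
clock: 6.52
eef_pos: [0.4814, 0.3248, 0.0638]
tool_rot: [0.124, 0.992, 0.002, 0.001]
ft_force: [-0.2, -0.0, 6.3]
grip_width: 0.0484
[-1.61044675e-01 -4.60783888e-03  6.33273999e+00] 0.04844266365926202
```

```bash
python3 -m crank '{"dr":[[0,0,0],[0,0,0],[0,0,0],[0,0,0],[0,0,0],[0,0,0]],"travel":[[0,0,-0.01],[0,0,-0.03],[0,0,-0.08],[0,0,-0.14],[0,0,-0.188],[0,0,-0.188]],"hand":[0.04,0.04,0.04,0.04,0.04,0.04]}'
python3 - <<'E'
from h import *
o=bot.get_obs();print(o['ft_force'],o['grip_width'])
c=eyes.camera("wrist");np.savez("w4.npz",**c,eef_pos=o["eef_pos"],tool_rot=o["tool_rot"])
cv2.imwrite("pics/w4.png",c["color"][:,:,::-1])
go(.601,-.105,.25,163)
E
```

```text
clock: 7.28
eef_pos: [0.4821, 0.3252, 0.2555]
tool_rot: [0.124, 0.992, 0.004, 0.004]
ft_force: [0.4, -0.1, -1.2]
grip_width: 0.0486
[ 0.38657831 -0.12965212 -1.24722552] 0.04855399866021696
t 7.33 at [0.481  0.3244 0.2524] yaw 165.79 -> travel [-0.2217 -0.3868  0.0013] dr [0.0044 0.0029 0.0488]
```

View pics/w4.png

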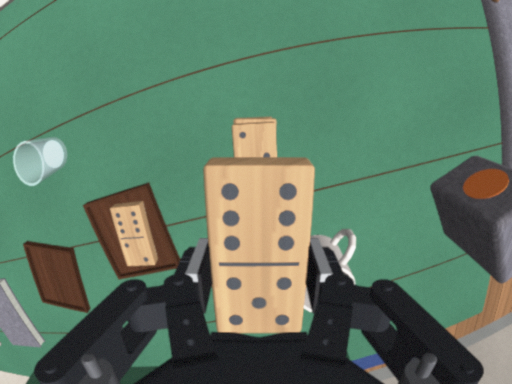

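Run:
```python
from h import *
c=dict(np.load("w4.npz"))
d0={"eef_pos":np.zeros(3),"tool_rot":[0,0,0,1]}
cv2.imwrite("pics/w4z.png",cv2.resize(c["color"][150:345,190:330,::-1],None,fx=3,fy=3,interpolation=cv2.INTER_CUBIC))
for zt in(-.0165,-.018): 
    P=wplane(c,d0,[(231,190.5),(288,190.5),(236,320),(282,320),(219,264),(299,264)],zt); print(np.round(P*1000,1)[:, :2].tolist())
go(.65,.0,.25,163)
```

```text
[[38.6, -11.5], [38.6, 14.3], [-38.7, -11.9], [-38.7, 14.3], [-0.3, -19.0], [-0.4, 21.4]]
[[39.1, -11.3], [39.1, 14.1], [-37.3, -11.7], [-37.3, 14.1], [0.6, -18.8], [0.6, 21.1]]
t 7.33 at [0.481  0.3244 0.2524] yaw 165.79 -> travel [-0.2434 -0.273   0.0019] dr [0.0044 0.0029 0.0488]
```

View pics/w4z.png

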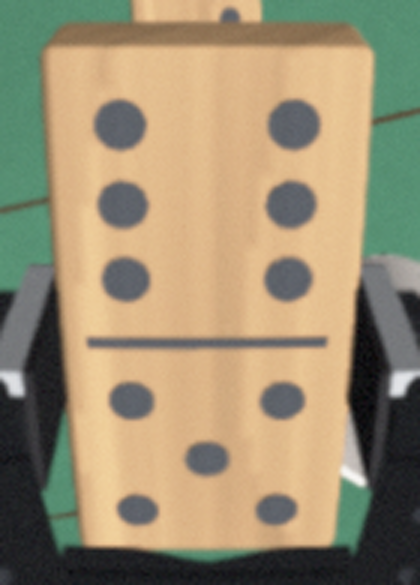

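```bash
python3 -m crank '{"dr":[[0.004,0.003,0.049],[0.004,0.003,0.049],[0.004,0.003,0.049],[0.004,0.003,0.049],[0.004,0.003,0.049],[0.004,0.003,0.049],[0.004,0.003,0.049],[0.004,0.003,0.049]],"travel":[[-0.04,-0.045,0],[-0.085,-0.095,0],[-0.13,-0.14,0],[-0.17,-0.19,0],[-0.21,-0.24,0],[-0.235,-0.265,0],[-0.243,-0.273,0],[-0.243,-0.273,0]],"hand":[0.04,0.04,0.04,0.04,0.04,0.04,0.04,0.04]}'
python3 - <<'E'
from h import *
o=bot.get_obs();print(o['ft_force'],o['grip_width'])
c=eyes.camera("wrist");np.savez("w5.npz",**c,eef_pos=o["eef_pos"],tool_rot=o["tool_rot"])
cv2.imwrite("pics/w5.png",c["color"][:,:,::-1])
go(.601,-.105,.25,163)
E
```

```text
clock: 8.32
eef_pos: [0.648, -0.0008, 0.2476]
tool_rot: [0.148, 0.989, -0.001, -0.004]
ft_force: [-0.2, 0.0, -1.1]
grip_width: 0.0482
[-0.24693972  0.03568218 -1.05645329] 0.04824259831671506
t 8.38 at [6.479e-01 3.000e-04 2.482e-01] yaw 163.01 -> travel [ 0.0141 -0.1144 -0.0013] dr [-0.0034 -0.0063  0.0002]
```

View pics/w5.png

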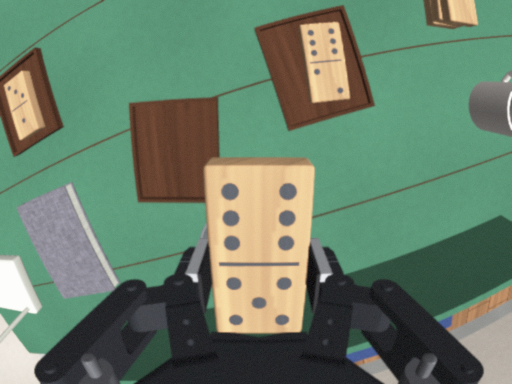

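Run:
```python
from h import *
c=dict(np.load("w5.npz"));im=c["color"][:,:,::-1]
a=cv2.resize(im[85:215,120:230],None,fx=4,fy=4,interpolation=cv2.INTER_CUBIC)
b=cv2.resize(im[0:135,250:380],None,fx=4,fy=4,interpolation=cv2.INTER_CUBIC)
cv2.imwrite("pics/w5a.png",a);cv2.imwrite("pics/w5b.png",b)
```

```text
(no output)
```

View pics/w5a.png

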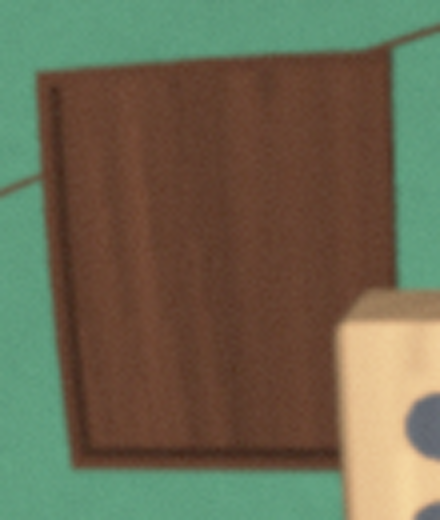

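View pics/w5b.png

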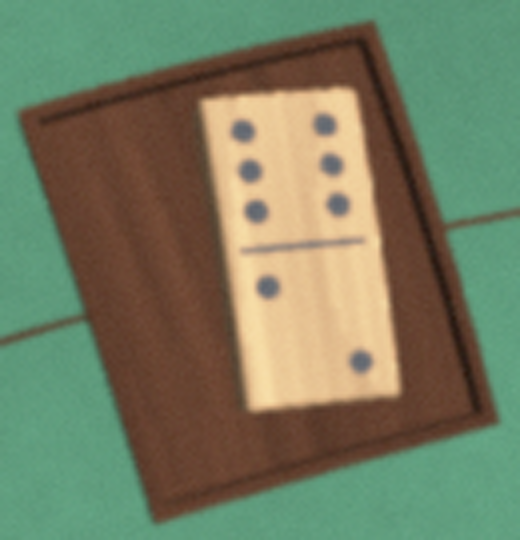

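Run:
```python
from h import *
c=dict(np.load("w5.npz"))
za=lambda p:np.array(p)/4+[120-.37,85-.37]
zb=lambda p:np.array(p)/4+[250-.37,0-.37]
L=wplane(c,c,za([(40,72),(73,466)]),.015); R=wplane(c,c,za([(389,48)]),.0)[0]; R2=wplane(c,c,za([(389,48)]),.015)[0]
for r in (R,R2):
    print(quad([L[0],r,L[1],L[1]+r-L[0]]))
for z in(.02,.025,.03): print("domA",z,quad(wplane(c,c,zb([(200,98),(356,88),(249,412),(400,396)]),z)))
print("pips",quad(wplane(c,c,zb([(242,130),(324,124),(0,0),(361,361)]),.025)))
print("trayA",quad(wplane(c,c,zb([(20,112),(374,22),(154,523),(496,424)]),.015)), quad(wplane(c,c,zb([(20,112),(374,22),(154,523),(496,424)]),.0)))
```

```text
centre [ 601.3 -104.9    7.5] L 138.7 W 118.2 yawL 162.64 (W 163.40)
centre [ 601.7 -103.9   15. ] L 138.7 W 119.4 yawL 162.64 (W 163.30)
domA 0.02 centre [547.8 117.4  20. ] L 101.5 W 50.0 yawL 171.60 (W 171.42)
domA 0.025 centre [548.2 116.1  25. ] L 100.2 W 49.4 yawL 171.60 (W 171.42)
domA 0.03 centre [548.5 114.9  30. ] L 98.8 W 48.7 yawL 171.60 (W 171.42)
pips centre [513.5 104.   25. ] L 35.1 W 87.9 yawL 101.65 (W 124.40)
trayA centre [550.1 106.   15. ] L 139.0 W 119.4 yawL 0.68 (W 1.10) centre [549.2 109.2   0. ] L 144.6 W 124.1 yawL 0.68 (W 1.10)
```

```bash
python3 -c "
from h import *
go(.6015,-.105,.03,163)"
```

```text
t 8.38 at [6.479e-01 3.000e-04 2.482e-01] yaw 163.01 -> travel [ 0.0122 -0.1135  0.2187] dr [-0.0034 -0.0063  0.0002]
```

```bash
python3 -m crank '{"dr":[[-0.003,-0.006,0],[-0.003,-0.006,0],[-0.003,-0.006,0],[-0.003,-0.006,0],[-0.003,-0.006,0],[-0.003,-0.006,0],[-0.003,-0.006,0],[-0.003,-0.006,0],[-0.003,-0.006,0],[-0.003,-0.006,0]],"travel":[[0.006,-0.05,0],[0.012,-0.1,0.02],[0.012,-0.1135,0.07],[0.012,-0.1135,0.12],[0.012,-0.1135,0.16],[0.012,-0.1135,0.19],[0.012,-0.1135,0.21],[0.012,-0.1135,0.219],[0.012,-0.1135,0.219],[0.012,-0.1135,0.219]],"hand":[0.04,0.04,0.04,0.04,0.04,0.04,0.04,0.04,0.04,0.04]}'; python3 -c "
from h import *
go(.6015,-.105,.013,163)"
```

```text
clock: 9.62
eef_pos: [0.6041, -0.1055, 0.0324]
tool_rot: [0.148, 0.989, -0.0, 0.003]
ft_force: [1.2, -0.1, 0.2]
grip_width: 0.0487
t 9.62 at [ 0.6041 -0.1055  0.0324] yaw 163.03 -> travel [ 0.0028 -0.0003  0.0194] dr [0.0002 0.0051 0.0006]
```

```bash
python3 -m crank '{"dr":[[0,0.003,0],[0,0.003,0],[0,0.003,0]],"travel":[[0.001,0,0.01],[0.001,0,0.016],[0.001,0,0.016]],"hand":[0.04,0.04,0.04]}'; python3 -c "
from h import *
o=bot.get_obs();print(o['ft_force'],o['joint_vel'].round(3))
go(.6015,-.105,.0085,163)"
```

```text
clock: 10.0
eef_pos: [0.6016, -0.1056, 0.0142]
tool_rot: [0.148, 0.989, -0.0, -0.001]
ft_force: [0.3, -0.6, -0.7]
grip_width: 0.0487
[ 0.25162303 -0.57355956 -0.6674506 ] [ 0.    -0.008  0.012  0.008 -0.002  0.002]
t 10.0 at [ 0.6016 -0.1056  0.0142] yaw 162.98 -> travel [0.0002 0.0006 0.0057] dr [-0.0004 -0.0019 -0.0004]
```

```bash
python3 -m crank '{"dr":[[0,-0.002,0],[0,-0.002,0],[0,-0.002,0]],"travel":[[0,0.0005,0.003],[0,0.0005,0.004],[0,0.0005,0.004]],"hand":[0.04,0.04,0.04]}'; python3 -m crank '{"dr":[[0,0,0],[0,0,0]],"travel":[[0,0,0.001],[0,0,0.001]],"hand":[0.04,0.04]}'
```

```text
clock: 10.38
eef_pos: [0.6025, -0.1052, 0.0111]
tool_rot: [0.148, 0.989, -0.0, 0.001]
ft_force: [-0.9, 0.4, -0.7]
grip_width: 0.0487
clock: 10.62
eef_pos: [0.6025, -0.1051, 0.0101]
tool_rot: [0.148, 0.989, -0.0, 0.001]
ft_force: [0.2, 0.2, -0.5]
grip_width: 0.0488
```

```bash
python3 -m crank '{"dr":[[0,0,0],[0,0,0]],"travel":[[0.001,0,0.001],[0.001,0,0.001]],"hand":[0.04,0.04]}';  python3 -m crank '{"dr":[[0,0,0],[0,0,0]],"travel":[[0,0,0.001],[0,0,0.001]],"hand":[0.04,0.04]}'
```

```text
clock: 10.88
eef_pos: [0.6013, -0.1048, 0.009]
tool_rot: [0.148, 0.989, -0.0, 0.001]
ft_force: [-0.9, 0.6, -0.1]
grip_width: 0.0485
clock: 11.12
eef_pos: [0.6015, -0.1049, 0.0089]
tool_rot: [0.148, 0.989, -0.0, 0.001]
ft_force: [-1.3, 0.6, 5.4]
grip_width: 0.0481
```

Contact is at TCP 8.9 mm, with +5.4 N. That puts the underside at the 5 mm tray floor, as expected. Releasing and rising.

```bash
python3 -m crank '{"dr":[[0,0,0],[0,0,0],[0,0,0],[0,0,0],[0,0,0],[0,0,0],[0,0,0],[0,0,0]],"travel":[[0,0,0],[0,0,0],[0,0,0],[0,0,-0.01],[0,0,-0.04],[0,0,-0.1],[0,0,-0.16],[0,0,-0.2]],"hand":[0.062,0.062,0.062,0.062,0.065,0.07,0.07,0.07]}'
python3 - <<'E'
from h import *
o=bot.get_obs();print(o['ft_force'],o['grip_width'])
c=eyes.camera("wrist");np.savez("w6.npz",**c,eef_pos=o["eef_pos"],tool_rot=o["tool_rot"])
cv2.imwrite("pics/w6.png",c["color"][:,:,::-1])
go(.4795,.323,.25,165.7)
E
```

```text
clock: 12.12
eef_pos: [0.6022, -0.1049, 0.2127]
tool_rot: [0.148, 0.989, -0.0, 0.004]
ft_force: [1.4, 0.4, -0.4]
grip_width: 0.0699
[ 1.42419534  0.44067104 -0.41548034] 0.069940358027403
t 12.18 at [ 0.6044 -0.1053  0.2182] yaw 162.99 -> travel [ 0.2442  0.373  -0.035 ] dr [ 0.0012  0.0155 -0.0474]
```

View pics/w6.png

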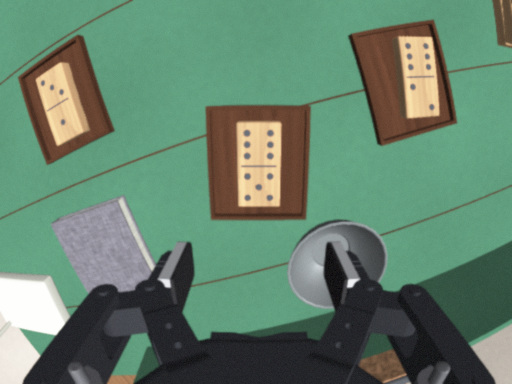

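Domino 1 lies flat and square in the middle of tray C (px 237–281 across, tray 207–310). On to the second one.

```bash
python3 -m crank '{"dr":[[0,0.01,-0.047],[0,0.01,-0.047],[0,0.01,-0.047],[0,0.01,-0.047],[0,0.01,-0.047],[0,0.01,-0.047],[0,0.01,-0.047],[0,0.01,-0.047],[0,0.01,-0.047],[0,0.01,-0.047]],"travel":[[0.02,0.035,0],[0.05,0.08,-0.01],[0.08,0.13,-0.02],[0.11,0.175,-0.02],[0.14,0.22,-0.02],[0.175,0.27,-0.02],[0.205,0.315,-0.02],[0.23,0.355,-0.02],[0.244,0.373,-0.02],[0.244,0.373,-0.02]],"hand":[0.07,0.07,0.07,0.07,0.07,0.07,0.07,0.07,0.07,0.07]}'
python3 - <<'E'
from h import *
o=bot.get_obs()
c=eyes.camera("wrist");np.savez("w7.npz",**c,eef_pos=o["eef_pos"],tool_rot=o["tool_rot"])
print(o["joint_vel"].round(3))
im=c["color"][:,:,::-1]
cv2.imwrite("pics/w7z.png",cv2.resize(im[95:235,205:305],None,fx=4,fy=4,interpolation=cv2.INTER_CUBIC))
go(.4795,.323,.042,165.7)
E
```

```text
clock: 13.42
eef_pos: [0.4761, 0.3249, 0.2278]
tool_rot: [0.123, 0.992, 0.001, -0.004]
ft_force: [-0.3, -0.3, -0.6]
grip_width: 0.0702
[-0.045 -0.009 -0.014  0.005 -0.017 -0.011]
t 13.47 at [0.4766 0.3237 0.2277] yaw 165.77 -> travel [-0.0044  0.      0.1857] dr [-0.0003 -0.0076  0.0013]
```

View pics/w7z.png

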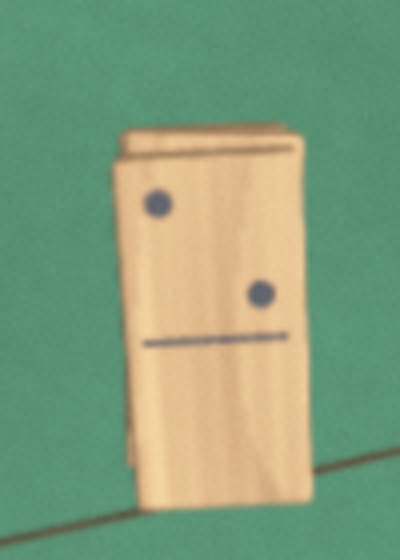

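Run:
```python
from h import *
c=dict(np.load("w7.npz"))
z=lambda p:np.array(p)/4+[205-.37,95-.37]
for h in(.055,.06,.065): print(h,quad(wplane(c,c,z([(115,160),(300,149),(138,511),(313,502)]),h)))
print(np.round(wplane(c,c,z([(216,340)]),.06)*1000,1))
```

```text
0.055 centre [483.8 324.4  55. ] L 101.8 W 50.3 yawL 168.69 (W 169.12)
0.06 centre [482.5 324.7  60. ] L 100.2 W 49.5 yawL 168.69 (W 169.12)
0.065 centre [481.2 325.   65. ] L 98.6 W 48.7 yawL 168.69 (W 169.12)
[[483.2 324.3  60. ]]
```

```bash
python3 -c "
from h import *
go(.4828,.3245,.043,168.8)"
```

```text
t 13.47 at [0.4766 0.3237 0.2277] yaw 165.77 -> travel [-0.0072  0.0023  0.1847] dr [-0.0001 -0.0076 -0.0528]
```

```bash
python3 -m crank '{"dr":[[0,-0.005,-0.053],[0,-0.005,-0.053],[0,-0.005,-0.053],[0,-0.005,-0.053],[0,-0.005,-0.053]],"travel":[[-0.005,0.002,0.05],[-0.005,0.002,0.1],[-0.005,0.002,0.135],[-0.005,0.002,0.15],[-0.005,0.002,0.15]],"hand":[0.07,0.07,0.07,0.07,0.07]}'; python3 -c "
from h import *
go(.4828,.3245,.043,168.8)"
```

```text
clock: 14.1
eef_pos: [0.4812, 0.3233, 0.0772]
tool_rot: [0.099, 0.995, -0.0, -0.002]
ft_force: [0.6, -1.0, -0.2]
grip_width: 0.0699
t 14.1 at [0.4812 0.3233 0.0772] yaw 168.64 -> travel [-0.0015  0.0015  0.0342] dr [-0.0009 -0.0039 -0.0027]
```

```bash
python3 -m crank '{"dr":[[0,-0.003,-0.003],[0,-0.003,-0.003],[0,-0.003,-0.003],[0,-0.003,-0.003]],"travel":[[-0.0015,0.0015,0.02],[-0.0015,0.0015,0.031],[-0.0015,0.0015,0.034],[-0.0015,0.0015,0.034]],"hand":[0.07,0.07,0.07,0.07]}'
python3 - <<'E'
from h import *
go(.4828,.3245,.043,168.8)
c=eyes.camera("wrist")
cv2.imwrite("pics/w8.png",c["color"][120:,120:400,::-1])
E
```

```text
clock: 14.6
eef_pos: [0.4831, 0.3257, 0.0442]
tool_rot: [0.097, 0.995, 0.0, 0.0]
ft_force: [0.1, 0.7, 0.4]
grip_width: 0.0701
t 14.6 at [0.4831 0.3257 0.0442] yaw 168.88 -> travel [ 0.0001 -0.0013  0.0012] dr [0.0009 0.0006 0.0015]
```

View pics/w8.png

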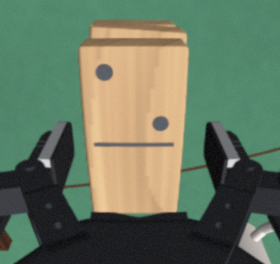

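```bash
python3 -m crank '{"dr":[[0,0,0],[0,0,0],[0,0,0],[0,0,0],[0,0,0],[0,0,0],[0,0,0]],"travel":[[0,-0.0015,0.001],[0,-0.0015,0.001],[0,-0.0015,0.001],[0,-0.0015,0.001],[0,-0.0015,0.001],[0,-0.0015,0.001],[0,-0.0015,0.001]],"hand":[0.07,0.06,0.04,0.04,0.04,0.04,0.04]}'; python3 -c "
from h import *
go(.55,.22,.25,171.5)"
```

```text
clock: 15.52
eef_pos: [0.4829, 0.3244, 0.0431]
tool_rot: [0.097, 0.995, 0.001, 0.0]
ft_force: [-0.6, 0.0, 6.0]
grip_width: 0.0484
t 15.53 at [0.4829 0.3244 0.0431] yaw 168.89 -> travel [-0.0861 -0.0893 -0.2069] dr [ 0.0011  0.0008 -0.0455]
```

```bash
python3 -m crank '{"dr":[[0,0,0],[0,0,0],[0,0,0],[0,0,-0.02],[0,0,-0.045],[0,0,-0.045],[0,0,-0.045],[0,0,-0.045]],"travel":[[0,0,-0.01],[0,0,-0.04],[0,0,-0.09],[-0.03,-0.02,-0.14],[-0.07,-0.04,-0.18],[-0.115,-0.07,-0.2],[-0.14,-0.09,-0.2],[-0.14,-0.09,-0.2]],"hand":[0.04,0.04,0.04,0.04,0.04,0.04,0.04,0.04]}'
python3 - <<'E'
from h import *
o=bot.get_obs();print(o['ft_force'],o['grip_width'])
c=eyes.camera("wrist");np.savez("w9.npz",**c,eef_pos=o["eef_pos"],tool_rot=o["tool_rot"])
cv2.imwrite("pics/w9.png",c["color"][:,:,::-1])
print(o["joint_vel"].round(3))
go(.5482,.1161,.1,171.5)
E
```

```text
clock: 16.52
eef_pos: [0.6036, 0.2063, 0.242]
tool_rot: [0.076, 0.997, -0.0, -0.0]
ft_force: [-0.8, 1.0, -1.1]
grip_width: 0.0482
[-0.78322728  1.01875223 -1.10781925] 0.04818075323830071
[ 0.047 -0.009 -0.037  0.     0.023  0.013]
t 16.57 at [0.6025 0.2076 0.2418] yaw 171.34 -> travel [ 0.0397 -0.0986  0.1419] dr [-0.0002 -0.0018 -0.0027]
```

View pics/w9.png

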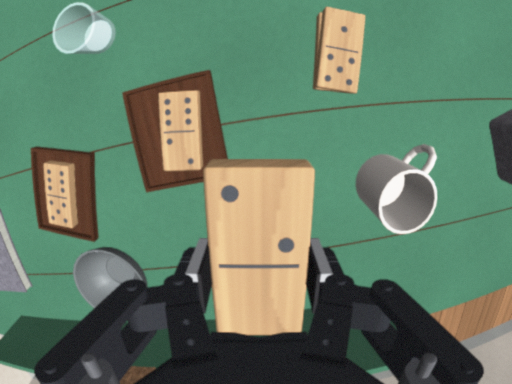

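Run:
```python
from h import *
c=dict(np.load("w9.npz"));im=c["color"][:,:,::-1]
cv2.imwrite("pics/w9a.png",cv2.resize(im[80:180,150:215],None,fx=5,fy=5,interpolation=cv2.INTER_CUBIC))
cv2.imwrite("pics/w9b.png",cv2.resize(im[150:340,195:325],None,fx=3,fy=3,interpolation=cv2.INTER_CUBIC))
```

```text
(no output)
```

View pics/w9a.png

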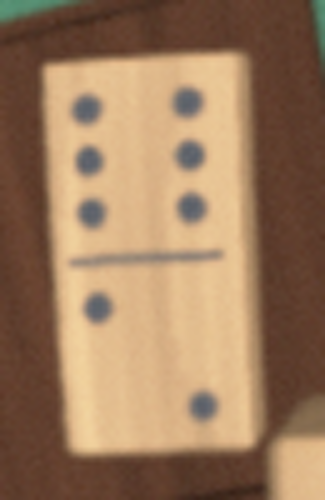

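View pics/w9b.png

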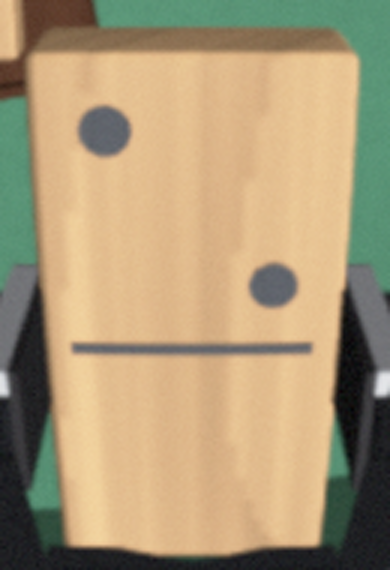

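Run:
```python
from h import *
c=dict(np.load("w9.npz"))
d0={"eef_pos":np.zeros(3),"tool_rot":[0,0,0,1]}
z=lambda p:np.array(p)/5+[150-.4,80-.4]
for h in(.02,.025,.03): print(h,quad(wplane(c,c,z([(43,65),(243,54),(69,454),(254,446)]),h)), np.round(wplane(c,c,z([(146,259)]),h)*1000,1))
zb=lambda p:np.array(p)/3+[195-.33,150-.33]
print(np.round(wplane(c,d0,zb([(72,348),(311,348),(28,55),(358,55)]),-.017)*1000,1).tolist())
c=dict(np.load("w4.npz"))
print(np.round(wplane(c,d0,np.array([(88,343),(327,342),(43,47),(373,48)])/3.+[190-.33,150-.33],-.0163)*1000,1).tolist())
```

```text
0.02 centre [548.4 114.7  20. ] L 100.5 W 51.1 yawL 171.30 (W 171.83) [[548.7 114.   20. ]]
0.025 centre [548.1 116.2  25. ] L 99.1 W 50.5 yawL 171.30 (W 171.83) [[548.4 115.4  25. ]]
0.03 centre [547.8 117.6  30. ] L 97.7 W 49.8 yawL 171.30 (W 171.83) [[548.1 116.9  30. ]]
[[-1.1, -19.2, -17.0], [-1.1, 20.9, -17.0], [49.2, -23.3, -17.0], [49.2, 25.5, -17.0]]
[[-0.4, -19.0, -16.3], [-0.3, 21.2, -16.3], [50.4, -23.3, -16.3], [50.2, 25.7, -16.3]]
```

Run:
```python
from h import *
c=dict(np.load("w6.npz"));im=c["color"][:,:,::-1]
cv2.imwrite("pics/w6z.png",cv2.resize(im[95:225,200:315],None,fx=4,fy=4,interpolation=cv2.INTER_CUBIC))
```

```text
(no output)
```

View pics/w6z.png

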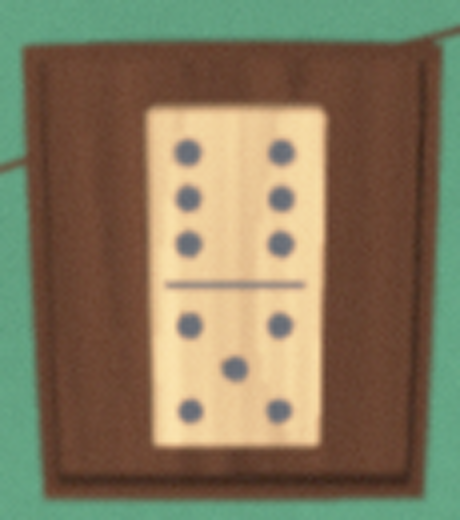

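Run:
```python
from h import *
c=dict(np.load("w6.npz"))
z=lambda p:np.array(p)/4+[200-.37,95-.37]
print(quad(wplane(c,c,z([(147,107),(327,107),(153,446),(321,446)]),.025)),np.round(wplane(c,c,z([(235.5,285)]),.025)*1000,1))
print(quad(wplane(c,c,z([(24,47),(441,41),(46,497),(424,495)]),.015)))
go(.5477,.1155,.1,171.5)
```

```text
centre [ 600.7 -102.9   25. ] L 100.5 W 50.1 yawL 162.98 (W 162.96) [[ 601.4 -103.6   25. ]]
centre [ 601.8 -104.2   15. ] L 139.6 W 119.3 yawL 163.25 (W 163.52)
t 16.57 at [0.6025 0.2076 0.2418] yaw 171.34 -> travel [ 0.0401 -0.0993  0.1419] dr [-0.0002 -0.0018 -0.0027]
```

```bash
python3 -m crank '{"dr":[[0,-0.001,-0.003],[0,-0.001,-0.003],[0,-0.001,-0.003],[0,-0.001,-0.003],[0,-0.001,-0.003],[0,-0.001,-0.003],[0,-0.001,-0.003]],"travel":[[0.02,-0.045,0],[0.04,-0.09,0.02],[0.04,-0.1,0.07],[0.04,-0.1,0.12],[0.04,-0.1,0.16],[0.04,-0.1,0.18],[0.04,-0.1,0.18]],"hand":[0.04,0.04,0.04,0.04,0.04,0.04,0.04]}'; python3 -c "
from h import *
go(.5477,.1149,.0325,171.5)"
```

```text
clock: 17.45
eef_pos: [0.5452, 0.1165, 0.0604]
tool_rot: [0.072, 0.997, -0.001, -0.002]
ft_force: [-0.6, 0.8, -0.4]
grip_width: 0.0484
t 17.45 at [0.5452 0.1165 0.0604] yaw 171.74 -> travel [-0.0028 -0.0012  0.0279] dr [-0.0015 -0.0046  0.0043]
```

```bash
python3 -m crank '{"dr":[[0,-0.003,0.003],[0,-0.003,0.003],[0,-0.003,0.003],[0,-0.003,0.003]],"travel":[[-0.002,-0.001,0.018],[-0.002,-0.001,0.026],[-0.002,-0.001,0.026],[-0.002,-0.001,0.026]],"hand":[0.04,0.04,0.04,0.04]}'; python3 -c "
from h import *
go(.5477,.1149,.0295,171.5)"
```

```text
clock: 17.95
eef_pos: [0.5505, 0.1149, 0.0374]
tool_rot: [0.074, 0.997, 0.0, 0.003]
ft_force: [0.5, -0.2, -1.5]
grip_width: 0.0487
t 17.95 at [0.5505 0.1149 0.0374] yaw 171.48 -> travel [ 0.0028 -0.0004  0.0079] dr [ 0.0008  0.0052 -0.0003]
```

```bash
python3 -m crank '{"dr":[[0,0,0],[0,0,0],[0,0,0]],"travel":[[0,0,0.003],[0,0,0.003],[0,0,0.003]],"hand":[0.04,0.04,0.04]}'; python3 -c "
from h import *
go(.5477,.1149,.0295,171.5)"
```

```text
clock: 18.32
eef_pos: [0.55, 0.1145, 0.0336]
tool_rot: [0.074, 0.997, -0.0, 0.002]
ft_force: [-0.6, 0.0, -0.6]
grip_width: 0.0489
t 18.32 at [0.55   0.1145 0.0336] yaw 171.46 -> travel [0.0024 0.     0.004 ] dr [ 0.0003  0.004  -0.0007]
```

```bash
python3 -m crank '{"dr":[[0,0.002,0],[0,0.002,0],[0,0.002,0]],"travel":[[0.0015,0,0.002],[0.0015,0,0.003],[0.0015,0,0.003]],"hand":[0.04,0.04,0.04]}'; python3 -c "
from h import *
go(.5477,.1149,.0285,171.5)"
```

```text
clock: 18.7
eef_pos: [0.5484, 0.1147, 0.0303]
tool_rot: [0.074, 0.997, -0.0, 0.001]
ft_force: [-0.5, -0.3, -0.3]
grip_width: 0.0485
t 18.7 at [0.5484 0.1147 0.0303] yaw 171.47 -> travel [0.0007 0.0001 0.0018] dr [ 0.0001  0.0016 -0.0005]
```

```bash
python3 -m crank '{"dr":[[0,0.001,0],[0,0.001,0]],"travel":[[0.0005,0,0.001],[0.0005,0,0.001]],"hand":[0.04,0.04]}'; python3 -m crank '{"dr":[[0,0,0],[0,0,0]],"travel":[[0,0,0.001],[0,0,0.001]],"hand":[0.04,0.04]}'; python3 -m crank '{"dr":[[0,0,0],[0,0,0]],"travel":[[0,0,0.001],[0,0,0.001]],"hand":[0.04,0.04]}'
```

```text
clock: 18.95
eef_pos: [0.548, 0.1148, 0.0294]
tool_rot: [0.074, 0.997, 0.0, 0.0]
ft_force: [0.1, 0.1, -1.0]
grip_width: 0.0487
clock: 19.2
eef_pos: [0.548, 0.1148, 0.0284]
tool_rot: [0.074, 0.997, 0.0, 0.0]
ft_force: [0.2, -0.1, -0.1]
grip_width: 0.049
clock: 19.45
eef_pos: [0.5481, 0.1149, 0.0281]
tool_rot: [0.074, 0.997, 0.0, 0.001]
ft_force: [-2.3, -1.0, 5.0]
grip_width: 0.0486
```

Contact at TCP 28.1 mm, as expected for the 25 mm top plus the roughly 3 mm offset. Releasing.

```bash
python3 -m crank '{"dr":[[0,0,0],[0,0,0],[0,0,0],[0,0,0],[0,0,0],[0,0,0],[0,0,0],[0,0,0]],"travel":[[0,0,0],[0,0,0],[0,0,0],[0,0,-0.01],[0,0,-0.04],[0,0,-0.09],[0,0,-0.13],[0,0,-0.15]],"hand":[0.062,0.062,0.062,0.062,0.065,0.07,0.07,0.07]}'
python3 - <<'E'
from h import *
o=bot.get_obs();print(o['ft_force'],o['grip_width'])
c=eyes.camera("wrist");np.savez("w10.npz",**c,eef_pos=o["eef_pos"],tool_rot=o["tool_rot"])
cv2.imwrite("pics/w10.png",c["color"][:,:,::-1])
go(.481,.3235,.2,168)
E
```

```text
clock: 20.45
eef_pos: [0.5493, 0.1151, 0.1813]
tool_rot: [0.074, 0.997, 0.001, 0.003]
ft_force: [0.1, 0.0, 0.2]
grip_width: 0.0701
[0.05696676 0.00158079 0.21042091] 0.07014476715189165
t 20.5 at [0.5502 0.1153 0.1833] yaw 171.47 -> travel [ 0.0992  0.1957 -0.017 ] dr [0.0035 0.0088 0.0605]
```

View pics/w10.png

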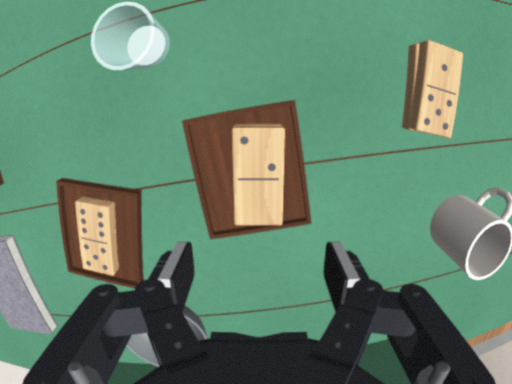

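Domino 2 sits flush on dealt A (px 233–285, rows 124–227). Going for the third.

```bash
python3 -m crank '{"dr":[[0,0.003,0.03],[0,0.003,0.06],[0,0.003,0.06],[0,0.003,0.06],[0,0.003,0.06],[0,0.003,0.06],[0,0.003,0.06],[0,0.003,0.06]],"travel":[[0.02,0.035,0],[0.04,0.08,-0.01],[0.065,0.13,-0.02],[0.085,0.17,-0.02],[0.099,0.196,-0.02],[0.099,0.196,-0.02],[0.099,0.196,-0.02],[0.099,0.196,-0.02]],"hand":[0.07,0.07,0.07,0.07,0.07,0.07,0.07,0.07]}'
python3 - <<'E'
from h import *
o=bot.get_obs()
c=eyes.camera("wrist");np.savez("w11.npz",**c,eef_pos=o["eef_pos"],tool_rot=o["tool_rot"])
im=c["color"][:,:,::-1]
cv2.imwrite("pics/w11z.png",cv2.resize(im[95:245,205:305],None,fx=4,fy=4,interpolation=cv2.INTER_CUBIC))
c=np.load("w10.npz")["color"][:,:,::-1]
cv2.imwrite("pics/w10z.png",cv2.resize(c[90:245,180:320],None,fx=3.7,fy=3.7,interpolation=cv2.INTER_CUBIC))
go(.481,.3235,.042,168)
E
```

```text
clock: 21.5
eef_pos: [0.4794, 0.3222, 0.1973]
tool_rot: [0.105, 0.994, -0.0, -0.001]
ft_force: [0.0, -1.0, 0.1]
grip_width: 0.07
t 21.55 at [0.4795 0.3222 0.1974] yaw 167.93 -> travel [-0.0015  0.0016  0.1554] dr [-0.     -0.002  -0.0012]
```

View pics/w11z.png

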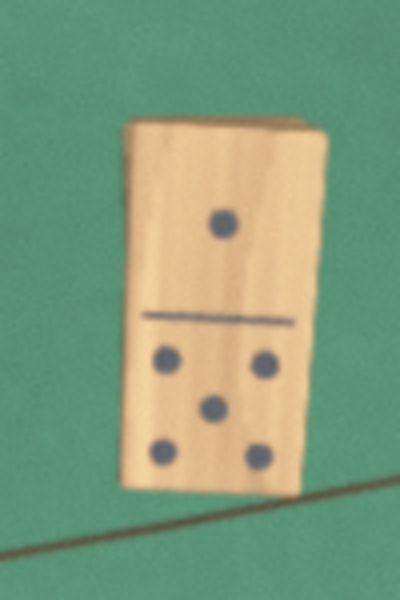

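View pics/w10z.png

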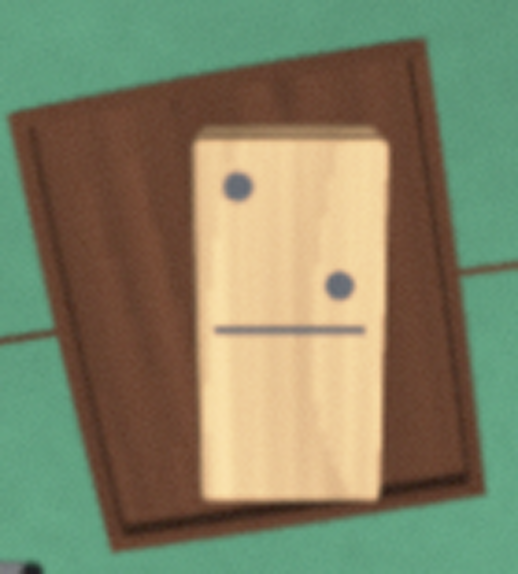

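Run:
```python
from h import *
c=dict(np.load("w11.npz"))
z=lambda p:np.array(p)/4+[205-.37,95-.37]
for h in(.035,.04,.045): print(h,quad(wplane(c,c,z([(130,124),(327,131),(122,488),(301,497)]),h)),np.round(wplane(c,c,z([(218,318)]),h)*1000,1))
go(.48,.3235,.023,164)
```

```text
0.035 centre [479.9 324.2  35. ] L 101.4 W 50.5 yawL 165.39 (W 165.37) [[480.1 323.7  35. ]]
0.04 centre [478.7 324.4  40. ] L 99.7 W 49.7 yawL 165.39 (W 165.37) [[478.8 323.9  40. ]]
0.045 centre [477.4 324.7  45. ] L 98.1 W 48.8 yawL 165.39 (W 165.37) [[477.6 324.2  45. ]]
t 21.55 at [0.4795 0.3222 0.1974] yaw 167.93 -> travel [-0.0006  0.0014  0.1744] dr [-0.0001 -0.002   0.0686]
```

```bash
python3 -m crank '{"dr":[[0,0,0.044],[0,0,0.044],[0,0,0.044],[0,0,0.044],[0,0,0.044],[0,0,0.044]],"travel":[[0,0.001,0.05],[0,0.001,0.1],[0,0.001,0.14],[0,0.001,0.16],[0,0.001,0.16],[0,0.001,0.16]],"hand":[0.07,0.07,0.07,0.07,0.07,0.07]}'
python3 - <<'E'
from h import *
go(.4788,.3232,.023,165.4)
c=eyes.camera("wrist")
cv2.imwrite("pics/w12.png",c["color"][120:,120:400,::-1])
E
```

```text
clock: 22.3
eef_pos: [0.48, 0.3245, 0.0386]
tool_rot: [0.127, 0.992, 0.001, -0.0]
ft_force: [0.8, 0.6, 0.1]
grip_width: 0.0701
t 22.3 at [0.48   0.3245 0.0386] yaw 165.46 -> travel [ 0.0008 -0.0016  0.0156] dr [ 0.0015 -0.0008  0.001 ]
```

View pics/w12.png

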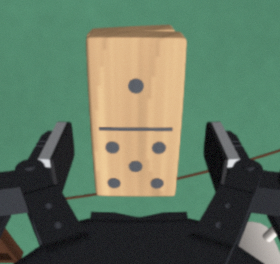

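```bash
python3 -m crank '{"dr":[[0,0,0],[0,0,0],[0,0,0],[0,0,0],[0,0,0],[0,0,0],[0,0,0],[0,0,0],[0,0,0]],"travel":[[0.001,-0.0015,0.01],[0.001,-0.0015,0.015],[0.001,-0.0015,0.0155],[0.001,-0.0015,0.0155],[0.001,-0.0015,0.0155],[0.001,-0.0015,0.0155],[0.001,-0.0015,0.0155],[0.001,-0.0015,0.0155],[0.001,-0.0015,0.0155]],"hand":[0.07,0.07,0.07,0.055,0.04,0.04,0.04,0.04,0.04]}'; python3 -c "
from h import *
go(.4788,.3232,.022,165.4)"
```

```text
clock: 23.48
eef_pos: [0.478, 0.3236, 0.0224]
tool_rot: [0.126, 0.992, 0.001, -0.001]
ft_force: [0.1, 0.4, 4.8]
grip_width: 0.0483
t 23.48 at [0.478  0.3236 0.0224] yaw 165.51 -> travel [-0.0009 -0.0001  0.0004] dr [ 0.001  -0.0013  0.002 ]
```

```bash
python3 -m crank '{"dr":[[0,0,0],[0,0,0],[0,0,0],[0,0,0.02],[0,0,0.04],[0,0,0.04],[0,0,0.04],[0,0,0.04],[0,0,0.04],[0,0,0.04]],"travel":[[0,0,-0.01],[0,0,-0.04],[0,0,-0.09],[-0.02,-0.025,-0.14],[-0.06,-0.07,-0.18],[-0.1,-0.11,-0.21],[-0.14,-0.155,-0.22],[-0.18,-0.2,-0.22],[-0.22,-0.24,-0.22],[-0.24,-0.27,-0.22]],"hand":[0.04,0.04,0.04,0.04,0.04,0.04,0.04,0.04,0.04,0.04]}';python3 -m crank '{"dr":[[0,0,0],[0,0,0]],"travel":[[0,0,0],[0,0,0]],"hand":[0.04,0.04]}'
python3 - <<'E'
from h import *
o=bot.get_obs();print(o['ft_force'],o['grip_width'])
c=eyes.camera("wrist");np.savez("w13.npz",**c,eef_pos=o["eef_pos"],tool_rot=o["tool_rot"])
cv2.imwrite("pics/w13.png",c["color"][:,:,::-1])
im=c["color"][:,:,::-1]
cv2.imwrite("pics/w13b.png",cv2.resize(im[150:340,195:325],None,fx=3,fy=3,interpolation=cv2.INTER_CUBIC))
print(o["joint_vel"].round(3))
go(.6015,-.105,.1,163)
E
```

```text
clock: 24.72
eef_pos: [0.6433, -0.0015, 0.2405]
tool_rot: [0.147, 0.989, -0.0, -0.002]
ft_force: [0.6, 0.5, 0.2]
grip_width: 0.0488
clock: 24.98
eef_pos: [0.6422, 0.0019, 0.2409]
tool_rot: [0.146, 0.989, 0.0, -0.002]
ft_force: [-0.1, 0.3, -0.7]
grip_width: 0.0485
[-0.06004326  0.31490954 -0.70938016] 0.0484836817039235
[ 0.025 -0.012 -0.005 -0.002 -0.002 -0.001]
t 25.02 at [0.6422 0.0025 0.2412] yaw 163.27 -> travel [ 0.0076 -0.1147  0.1412] dr [ 0.0001 -0.0033  0.0047]
```

View pics/w13.png

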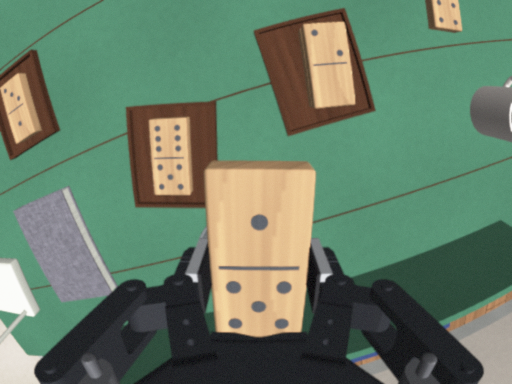

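View pics/w13b.png

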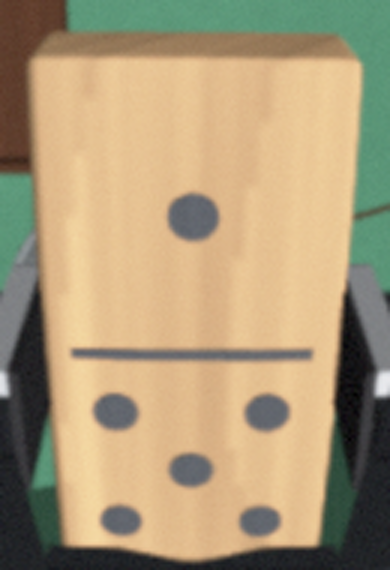

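Run:
```python
from h import *
d0={"eef_pos":np.zeros(3),"tool_rot":[0,0,0,1]}
c=dict(np.load("w13.npz"));im=c["color"][:,:,::-1]
zb=lambda p:np.array(p)/3+[195-.33,150-.33]
print(np.round(wplane(c,d0,zb([(72,352.5),(312,354),(30,58),(362,62)]),-.0176)*1000,1).tolist())
cv2.imwrite("pics/w13a.png",cv2.resize(im[95:215,120:225],None,fx=4.5,fy=4.5,interpolation=cv2.INTER_CUBIC))
```

```text
[[-1.5, -19.1, -17.6], [-1.8, 21.2, -17.6], [49.0, -22.8, -17.6], [48.4, 26.2, -17.6]]
```

View pics/w13a.png

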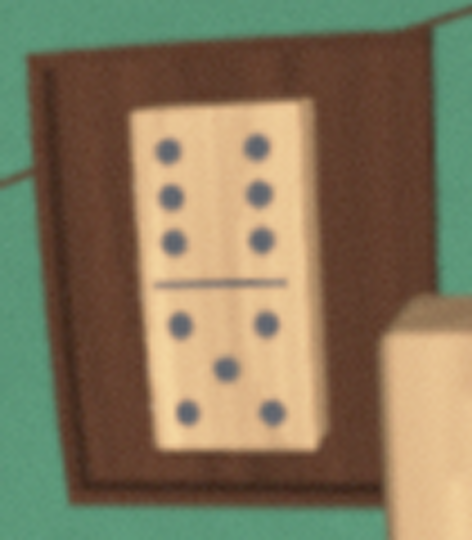

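Run:
```python
from h import *
c=dict(np.load("w13.npz"))
z=lambda p:np.array(p)/4.5+[120-.39,95-.39]
print(quad(wplane(c,c,z([(130,112),(304,100),(157,450),(317,450)]),.025)),np.round(wplane(c,c,z([(221,284)]),.025)*1000,1))
print(quad(wplane(c,c,z([(168,151),(257,147.5),(187,413),(272,413)]),.025)))
```

```text
centre [ 601.1 -103.    25. ] L 99.9 W 50.3 yawL 162.62 (W 163.67) [[ 601.4 -103.9   25. ]]
centre [ 601.1 -104.3   25. ] L 76.5 W 26.2 yawL 162.88 (W 162.87)
```

```bash
python3 -c "
from h import *
go(.6003,-.1046,.06,163.3)"
```

```text
t 25.02 at [0.6422 0.0025 0.2412] yaw 163.27 -> travel [ 0.0087 -0.1146  0.1812] dr [ 0.0001 -0.0033 -0.0005]
```

```bash
python3 -m crank '{"dr":[[0,-0.001,0],[0,-0.001,0],[0,-0.001,0],[0,-0.001,0],[0,-0.001,0],[0,-0.001,0],[0,-0.001,0],[0,-0.001,0]],"travel":[[0.003,-0.045,0],[0.007,-0.09,0.02],[0.009,-0.11,0.07],[0.009,-0.1145,0.12],[0.009,-0.1145,0.16],[0.009,-0.1145,0.18],[0.009,-0.1145,0.18],[0.009,-0.1145,0.18]],"hand":[0.04,0.04,0.04,0.04,0.04,0.04,0.04,0.04]}'; python3 -c "
from h import *
go(.6003,-.1046,.032,163.3)"
```

```text
clock: 26.02
eef_pos: [0.6017, -0.1044, 0.0628]
tool_rot: [0.145, 0.989, 0.0, 0.001]
ft_force: [-0.1, -0.3, -0.8]
grip_width: 0.0482
t 26.02 at [ 0.6017 -0.1044  0.0628] yaw 163.31 -> travel [ 0.0013 -0.0006  0.0308] dr [0.0004 0.001  0.0002]
```

```bash
python3 -m crank '{"dr":[[0,0,0],[0,0,0],[0,0,0],[0,0,0],[0,0,0]],"travel":[[0.001,0,0.018],[0.001,0,0.027],[0.001,0,0.03],[0.001,0,0.031],[0.001,0,0.031]],"hand":[0.04,0.04,0.04,0.04,0.04]}'; python3 -c "
from h import *
go(.6003,-.1046,.0275,163.3)"
```

```text
clock: 26.65
eef_pos: [0.6002, -0.1051, 0.0309]
tool_rot: [0.146, 0.989, 0.0, -0.0]
ft_force: [0.3, 0.6, -1.1]
grip_width: 0.0485
t 26.65 at [ 0.6002 -0.1051  0.0309] yaw 163.21 -> travel [0.     0.0005 0.0034] dr [ 0.0002 -0.0002 -0.0015]
```

```bash
python3 -m crank '{"dr":[[0,0,-0.001],[0,0,-0.001]],"travel":[[0,0.0003,0.0015],[0,0.0003,0.002]],"hand":[0.04,0.04]}'; python3 -m crank '{"dr":[[0,0,0],[0,0,0]],"travel":[[0,0,0.001],[0,0,0.001]],"hand":[0.04,0.04]}';  python3 -m crank '{"dr":[[0,0,0],[0,0,0]],"travel":[[0,0,0.001],[0,0,0.001]],"hand":[0.04,0.04]}'
```

```text
clock: 26.9
eef_pos: [0.5999, -0.1047, 0.0285]
tool_rot: [0.145, 0.989, 0.0, -0.0]
ft_force: [0.6, 1.1, -0.7]
grip_width: 0.0489
clock: 27.15
eef_pos: [0.5999, -0.1047, 0.0275]
tool_rot: [0.145, 0.989, 0.0, -0.0]
ft_force: [0.6, -1.0, -1.5]
grip_width: 0.0482
clock: 27.4
eef_pos: [0.5999, -0.1047, 0.0274]
tool_rot: [0.145, 0.989, 0.0, -0.0]
ft_force: [-2.2, 0.7, 5.3]
grip_width: 0.0487
```

Contact at 27.4 mm with 5 N. Releasing.

```bash
python3 -m crank '{"dr":[[0,0,0],[0,0,0],[0,0,0],[0,0,0],[0,0,0],[0,0,0],[0,0,0],[0,0,0]],"travel":[[0,0,0],[0,0,0],[0,0,0],[0,0,-0.01],[0,0,-0.04],[0,0,-0.09],[0,0,-0.14],[0,0,-0.17]],"hand":[0.062,0.062,0.062,0.062,0.065,0.07,0.07,0.07]}'
python3 - <<'E'
from h import *
o=bot.get_obs();print(o['ft_force'],o['grip_width'])
c=eyes.camera("wrist");np.savez("w14.npz",**c,eef_pos=o["eef_pos"],tool_rot=o["tool_rot"])
cv2.imwrite("pics/w14.png",c["color"][:,:,::-1])
go(.481,.3235,.2,166)
E
```

```text
clock: 28.4
eef_pos: [0.6012, -0.105, 0.2006]
tool_rot: [0.145, 0.989, 0.0, 0.002]
ft_force: [0.5, -0.4, -0.1]
grip_width: 0.0698
[ 0.48815799 -0.42861827 -0.11815269] 0.06984452790184202
t 28.45 at [ 0.6028 -0.1052  0.2044] yaw 163.27 -> travel [0.2401 0.3755 0.0026] dr [ 0.0011  0.0099 -0.0476]
```

View pics/w14.png

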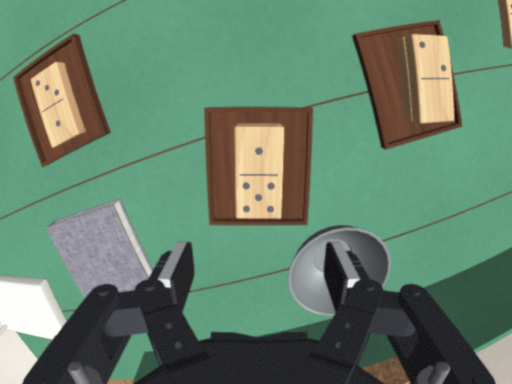

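```bash
python3 -m crank '{"dr":[[0,0.005,-0.047],[0,0.005,-0.047],[0,0.005,-0.047],[0,0.005,-0.047],[0,0.005,-0.047],[0,0.005,-0.047],[0,0.005,-0.047],[0,0.005,-0.047],[0,0.005,-0.047],[0,0.005,-0.047]],"travel":[[0.02,0.035,0],[0.05,0.08,-0.01],[0.08,0.13,-0.02],[0.11,0.175,-0.02],[0.14,0.22,-0.02],[0.175,0.27,-0.02],[0.205,0.315,-0.01],[0.23,0.355,0],[0.24,0.375,0],[0.24,0.375,0]],"hand":[0.07,0.07,0.07,0.07,0.07,0.07,0.07,0.07,0.07,0.07]}';python3 -m crank '{"dr":[[0,0,0],[0,0,0]],"travel":[[0,0,0],[0,0,0]],"hand":[0.07,0.07]}'
python3 - <<'E'
from h import *
o=bot.get_obs()
c=eyes.camera("wrist");np.savez("w15.npz",**c,eef_pos=o["eef_pos"],tool_rot=o["tool_rot"])
im=c["color"][:,:,::-1]
cv2.imwrite("pics/w15z.png",cv2.resize(im[95:245,205:305],None,fx=4,fy=4,interpolation=cv2.INTER_CUBIC))
go(.481,.3235,.042,168)
E
```

```text
clock: 29.7
eef_pos: [0.4779, 0.3246, 0.1969]
tool_rot: [0.121, 0.993, 0.0, -0.003]
ft_force: [0.3, -0.3, 0.7]
grip_width: 0.0701
clock: 29.95
eef_pos: [0.4788, 0.3221, 0.1971]
tool_rot: [0.123, 0.992, 0.001, -0.003]
ft_force: [-0.1, -0.7, 0.0]
grip_width: 0.0697
t 30.0 at [0.4788 0.3222 0.1971] yaw 165.84 -> travel [-0.0027  0.0017  0.1551] dr [ 0.0005 -0.0056 -0.0377]
```

View pics/w15z.png

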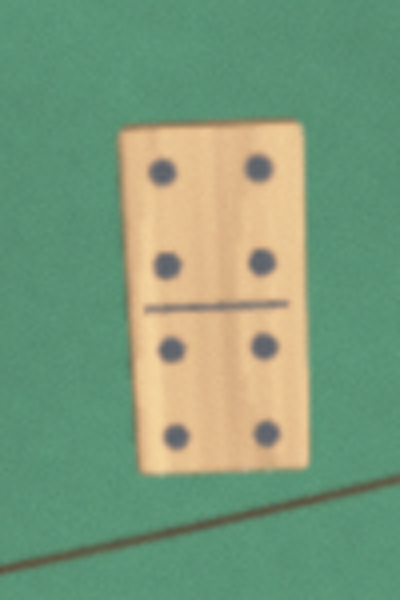

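Run:
```python
from h import *
c=dict(np.load("w15.npz"))
z=lambda p:np.array(p)/4+[205-.37,95-.37]
for h in(.015,.02,.025): print(h,quad(wplane(c,c,z([(120,129),(303,122),(141,474),(309,468)]),h)),np.round(wplane(c,c,z([(217,306)]),h)*1000,1),quad(wplane(c,c,z([(162,172),(259,168),(177,436),(266,434)]),h)))
go(.482,.3225,.004,167)
```

```text
0.015 centre [480.1 323.7  15. ] L 101.4 W 50.0 yawL 168.02 (W 167.99) [[480.5 323.2  15. ]] centre [480.4 322.9  15. ] L 77.6 W 26.4 yawL 168.13 (W 167.67)
0.02 centre [478.9 324.   20. ] L 99.9 W 49.2 yawL 168.02 (W 167.99) [[479.3 323.5  20. ]] centre [479.3 323.2  20. ] L 76.4 W 26.0 yawL 168.13 (W 167.67)
0.025 centre [477.7 324.3  25. ] L 98.3 W 48.4 yawL 168.02 (W 167.99) [[478.1 323.8  25. ]] centre [478.1 323.5  25. ] L 75.2 W 25.6 yawL 168.13 (W 167.67)
t 30.0 at [0.4788 0.3222 0.1971] yaw 165.84 -> travel [-0.0041  0.001   0.1931] dr [ 0.0005 -0.0056 -0.0202]
```

```bash
python3 -m crank '{"dr":[[0,-0.003,-0.038],[0,-0.003,-0.038],[0,-0.003,-0.038],[0,-0.003,-0.038],[0,-0.003,-0.038],[0,-0.003,-0.038]],"travel":[[-0.001,0.0005,0.05],[-0.001,0.0005,0.1],[-0.001,0.0005,0.145],[-0.001,0.0005,0.165],[-0.001,0.0005,0.17],[-0.001,0.0005,0.17]],"hand":[0.07,0.07,0.07,0.07,0.07,0.07]}'
python3 - <<'E'
from h import *
go(.4795,.3228,.004,168)
E
```

```text
clock: 30.75
eef_pos: [0.4789, 0.3238, 0.0273]
tool_rot: [0.104, 0.995, 0.001, -0.001]
ft_force: [0.4, 0.5, 0.5]
grip_width: 0.07
t 30.75 at [0.4789 0.3238 0.0273] yaw 168.09 -> travel [-0.0009 -0.0008  0.0233] dr [ 0.001  -0.0024  0.0016]
```

```bash
python3 -m crank '{"dr":[[0,-0.001,0.001],[0,-0.001,0.001],[0,-0.001,0.001],[0,-0.001,0.001],[0,-0.001,0.001],[0,-0.001,0.001],[0,-0.001,0.001],[0,-0.001,0.001],[0,-0.001,0.001],[0,-0.001,0.001]],"travel":[[-0.001,-0.001,0.012],[-0.001,-0.001,0.02],[-0.001,-0.001,0.023],[-0.001,-0.001,0.023],[-0.001,-0.001,0.023],[-0.001,-0.001,0.023],[-0.001,-0.001,0.023],[-0.001,-0.001,0.023],[-0.001,-0.001,0.023],[-0.001,-0.001,0.023]],"hand":[0.07,0.07,0.07,0.07,0.055,0.04,0.04,0.04,0.04,0.04]}'
python3 - <<'E'
from h import *
go(.6,-.22,.2,179)
E
```

```text
clock: 32.0
eef_pos: [0.4794, 0.3233, 0.0044]
tool_rot: [0.104, 0.995, 0.001, -0.0]
ft_force: [0.3, 0.4, 5.4]
grip_width: 0.0487
t 32.0 at [0.4794 0.3233 0.0044] yaw 168.09 -> travel [-0.2299 -0.5064 -0.1966] dr [ 0.0016 -0.0009 -0.1904]
```

```bash
python3 -m crank '{"dr":[[0,0,0],[0,0,0],[0,0,0],[0,0,0],[0,0,0],[0,0,-0.05],[0,0,-0.1],[0,0,-0.15],[0,0,-0.2],[0,0,-0.225]],"travel":[[0,0,-0.01],[0,0,-0.04],[0,0,-0.09],[0,-0.02,-0.14],[-0.01,-0.06,-0.18],[-0.025,-0.11,-0.21],[-0.04,-0.16,-0.23],[-0.055,-0.21,-0.235],[-0.07,-0.26,-0.235],[-0.08,-0.31,-0.235]],"hand":[0.04,0.04,0.04,0.04,0.04,0.04,0.04,0.04,0.04,0.04]}'; python3 -c "
from h import *
go(.5,-.22,.24,181)"
```

```text
clock: 33.25
eef_pos: [0.4932, 0.001, 0.2384]
tool_rot: [-0.009, 1.0, 0.0, -0.001]
ft_force: [0.4, -0.5, -1.0]
grip_width: 0.0489
t 33.25 at [0.4932 0.001  0.2384] yaw -178.97 -> travel [-0.0028 -0.2211 -0.0017] dr [ 0.0007 -0.0022  0.0005]
```

```bash
python3 -m crank '{"dr":[[0,0,0],[0,0,0],[0,0,0],[0,0,0],[0,0,0],[0,0,0],[0,0,0]],"travel":[[0,-0.05,0],[0,-0.1,0],[0,-0.15,0],[0,-0.19,0],[0,-0.21,0],[0,-0.21,0],[0,-0.21,0]],"hand":[0.04,0.04,0.04,0.04,0.04,0.04,0.04]}'
python3 - <<'E'
from h import *
o=bot.get_obs();print(o['ft_force'],o['grip_width'])
c=eyes.camera("wrist");np.savez("w16.npz",**c,eef_pos=o["eef_pos"],tool_rot=o["tool_rot"])
cv2.imwrite("pics/w16.png",c["color"][:,:,::-1])
im=c["color"][:,:,::-1]
cv2.imwrite("pics/w16b.png",cv2.resize(im[150:340,195:325],None,fx=3,fy=3,interpolation=cv2.INTER_CUBIC))
print(o["joint_vel"].round(3))
go(.4418,-.3234,.1,181)
E
```

```text
clock: 34.12
eef_pos: [0.4971, -0.2061, 0.2381]
tool_rot: [-0.009, 1.0, 0.001, -0.001]
ft_force: [-0.2, 0.4, -0.9]
grip_width: 0.0487
[-0.22443366  0.41887049 -0.88823195] 0.048660553960933946
[ 0.014 -0.004 -0.003 -0.002 -0.002 -0.001]
t 34.17 at [ 0.4972 -0.2059  0.2382] yaw -178.93 -> travel [ 0.0573 -0.1167  0.1382] dr [ 0.0015 -0.0023  0.0012]
```

View pics/w16.png

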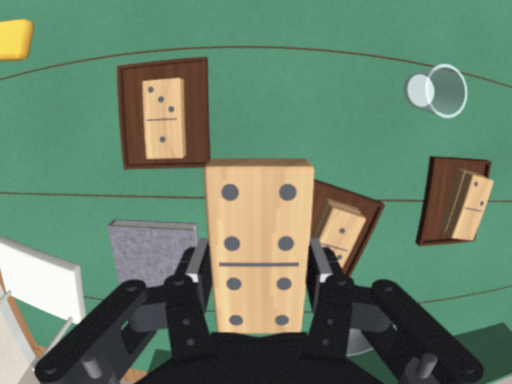

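View pics/w16b.png

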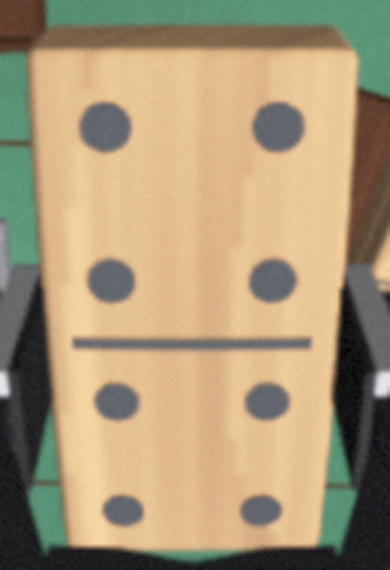

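Run:
```python
from h import *
d0={"eef_pos":np.zeros(3),"tool_rot":[0,0,0,1]}
c=dict(np.load("w16.npz"));im=c["color"][:,:,::-1]
zb=lambda p:np.array(p)/3+[195-.33,150-.33]
print(np.round(wplane(c,d0,zb([(72,343.5),(311,343.5),(31,49),(358,51)]),-.0156)*1000,1).tolist())
cv2.imwrite("pics/w16a.png",cv2.resize(im[50:175,110:215],None,fx=4.5,fy=4.5,interpolation=cv2.INTER_CUBIC))
```

```text
[[-1.2, -19.5, -15.6], [-1.2, 21.0, -15.6], [49.7, -23.2, -15.6], [49.3, 25.7, -15.6]]
```

View pics/w16a.png

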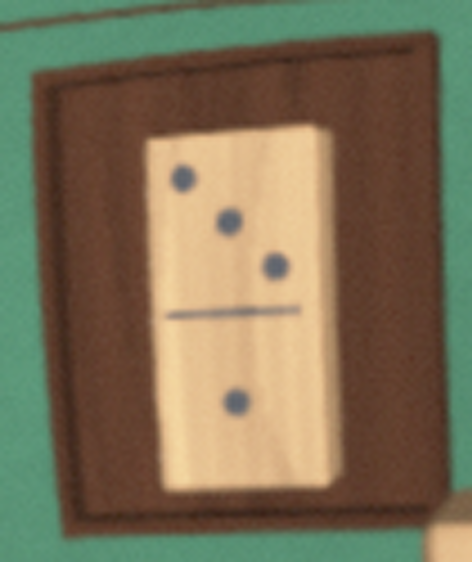

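Run:
```python
from h import *
c=dict(np.load("w16.npz"))
z=lambda p:np.array(p)/4.5+[110-.39,50-.39]
for h in (.02,.025,.03): print(h,quad(wplane(c,c,z([(146,139),(318,126),(163,491),(332,486)]),h)),np.round(wplane(c,c,z([(234,313)]),h)*1000,1))
print("pips",np.round(wplane(c,c,z([(183,179),(229,222),(275,267),(236,402)]),.025)*1000,1).tolist())
t=dict(np.load("top.npz"))
cv2.imwrite("pics/tB.png",cv2.resize(t["color"][210:290,360:435,::-1],None,fx=6,fy=6,interpolation=cv2.INTER_CUBIC))
```

```text
0.02 centre [ 441.6 -326.7   20. ] L 101.1 W 51.1 yawL 0.84 (W 0.86) [[ 441.9 -327.2   20. ]]
0.025 centre [ 441.2 -325.    25. ] L 99.7 W 50.4 yawL 0.84 (W 0.86) [[ 441.6 -325.5   25. ]]
0.03 centre [ 440.9 -323.4   30. ] L 98.3 W 49.7 yawL 0.84 (W 0.86) [[ 441.3 -323.8   30. ]]
pips [[403.6, -339.7, 25.0], [416.4, -326.3, 25.0], [429.3, -313.3, 25.0], [466.5, -325.9, 25.0]]
```

View pics/tB.png

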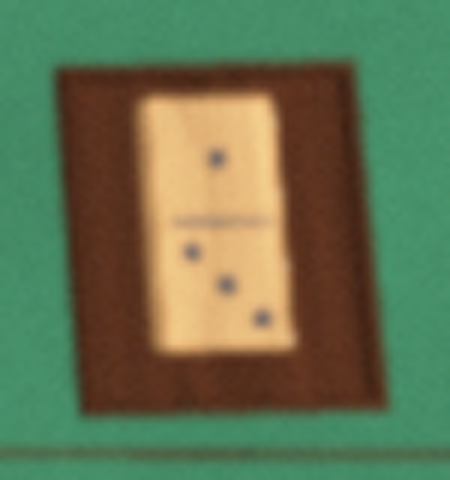

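Run:
```python
from h import *
t=dict(np.load("top.npz"))
z=lambda p:np.array(p)/6+[360-.42,210-.42]
P=plane(t,z([(226,285),(217,158),(221,222)]),.025)*1000;print(P.round(1).tolist())
# same in tray A for top-camera bias: middle line
za=lambda p:np.array(p)/3+[85-.33,150-.33]
print((plane(t,za([(385,153)]),.025)*1000).round(1))
go(.4408,-.3264,.06,180.85)
```

```text
[[416.6, -326.0, 25.0], [466.6, -325.7, 25.0], [441.3, -325.7, 25.0]]
[[549.1 113.   25. ]]
t 34.17 at [ 0.4972 -0.2059  0.2382] yaw -178.93 -> travel [ 0.0582 -0.1197  0.1781] dr [ 0.0015 -0.0023  0.0038]
```

```bash
python3 -m crank '{"dr":[[0.001,-0.002,0.003],[0.001,-0.002,0.003],[0.001,-0.002,0.003],[0.001,-0.002,0.003],[0.001,-0.002,0.003],[0.001,-0.002,0.003],[0.001,-0.002,0.003],[0.001,-0.002,0.003]],"travel":[[0.02,-0.045,0],[0.045,-0.09,0.02],[0.058,-0.115,0.07],[0.058,-0.119,0.12],[0.058,-0.119,0.16],[0.058,-0.119,0.178],[0.058,-0.119,0.178],[0.058,-0.119,0.178]],"hand":[0.04,0.04,0.04,0.04,0.04,0.04,0.04,0.04]}'; python3 -c "
from h import *
go(.4407,-.3262,.033,180.85)"
```

```text
clock: 35.17
eef_pos: [0.4421, -0.3268, 0.0614]
tool_rot: [-0.008, 1.0, -0.001, 0.001]
ft_force: [0.7, 0.4, -0.2]
grip_width: 0.0483
t 35.17 at [ 0.4421 -0.3268  0.0614] yaw -179.12 -> travel [0.0014 0.0007 0.0284] dr [-0.0012  0.0017  0.0006]
```

```bash
python3 -m crank '{"dr":[[0,0.001,0],[0,0.001,0],[0,0.001,0],[0,0.001,0],[0,0.001,0]],"travel":[[0.001,0.0005,0.016],[0.001,0.0005,0.024],[0.001,0.0005,0.028],[0.001,0.0005,0.028],[0.001,0.0005,0.028]],"hand":[0.04,0.04,0.04,0.04,0.04]}'; python3 -c "
from h import *
go(.4407,-.3262,.0295,180.85)"
```

```text
clock: 35.8
eef_pos: [0.4401, -0.3268, 0.0324]
tool_rot: [-0.007, 1.0, -0.0, -0.0]
ft_force: [-0.5, 0.3, -0.6]
grip_width: 0.0486
t 35.8 at [ 0.4401 -0.3268  0.0324] yaw -179.2 -> travel [-0.0006  0.0005  0.0029] dr [-0.0004 -0.0006 -0.0009]
```

```bash
python3 -m crank '{"dr":[[0,0,0],[0,0,0]],"travel":[[-0.0005,0.0005,0.001],[-0.0005,0.0005,0.0015]],"hand":[0.04,0.04]}'; python3 -m crank '{"dr":[[0,0,0],[0,0,0]],"travel":[[0,0,0.001],[0,0,0.001]],"hand":[0.04,0.04]}';  python3 -m crank '{"dr":[[0,0,0],[0,0,0]],"travel":[[0,0,0.001],[0,0,0.001]],"hand":[0.04,0.04]}'
```

```text
clock: 36.05
eef_pos: [0.4406, -0.3261, 0.0309]
tool_rot: [-0.007, 1.0, -0.0, -0.0]
ft_force: [-0.6, 0.0, -0.6]
grip_width: 0.0485
clock: 36.3
eef_pos: [0.4404, -0.326, 0.0296]
tool_rot: [-0.007, 1.0, -0.0, -0.001]
ft_force: [-0.2, -0.7, -1.0]
grip_width: 0.0483
clock: 36.55
eef_pos: [0.4405, -0.326, 0.0294]
tool_rot: [-0.007, 1.0, -0.0, -0.0]
ft_force: [-1.0, 0.1, 4.6]
grip_width: 0.0485
```

```bash
python3 -m crank '{"dr":[[0,0,0],[0,0,0],[0,0,0],[0,0,0],[0,0,0],[0,0,0],[0,0,0],[0,0,0],[0,0,0],[0,0,0]],"travel":[[0,0,0],[0,0,0],[0,0,0],[0,0,-0.01],[0,0,-0.04],[0,0,-0.09],[0,0,-0.14],[0,0,-0.17],[0,0,-0.19],[0,0,-0.19]],"hand":[0.062,0.062,0.062,0.062,0.065,0.07,0.07,0.07,0.07,0.07]}'
python3 - <<'E'
from h import *
o=bot.get_obs();print(o['ft_force'],o['grip_width'])
c=eyes.camera("wrist");np.savez("w17.npz",**c,eef_pos=o["eef_pos"],tool_rot=o["tool_rot"])
cv2.imwrite("pics/w17.png",c["color"][:,:,::-1])
go(.3,-.1,.25,181)
E
```

```text
clock: 37.8
eef_pos: [0.4416, -0.3267, 0.2212]
tool_rot: [-0.007, 1.0, -0.002, 0.002]
ft_force: [-0.1, -0.7, -0.3]
grip_width: 0.07
[-0.06591123 -0.73992112 -0.29749569] 0.06995101689177206
t 37.85 at [ 0.4409 -0.3262  0.2195] yaw -179.19 -> travel [ 0.1377  0.2281 -0.0309] dr [-0.0014  0.0007 -0.0034]
```

View pics/w17.png

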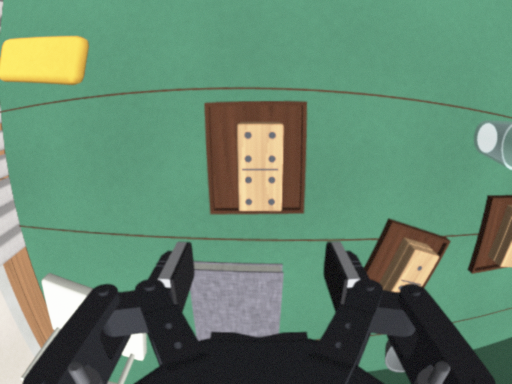

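```bash
python3 -m crank '{"dr":[[0,0,0],[0,0,0],[0,0,0],[0,0,0],[0,0,0],[0,0,0],[0,0,0],[0,0,0],[0,0,0],[0,0,0]],"travel":[[0.04,-0.015,0],[0.09,-0.03,0],[0.14,-0.06,0],[0.19,-0.08,0],[0.24,-0.1,0],[0.29,-0.12,0],[0.31,-0.13,0],[0.31,-0.13,0],[0.31,-0.13,0],[0.31,-0.13,0]],"hand":[0.07,0.07,0.07,0.07,0.07,0.07,0.07,0.07,0.07,0.07]}'
python3 - <<'E'
from h import *
for n in("top","scene"):
    c=eyes.camera(n); im=c["color"][:,:,::-1]; np.savez(n+"E.npz",**c)
    x0,y0,x1,y1=(85,100,440,290) if n=="top" else (80,90,340,310)
    cv2.imwrite(f"pics/{n}E.png",cv2.resize(im[y0:y1,x0:x1],None,fx=2.2 if n=="top" else 2.7,fy=2.2 if n=="top" else 2.7,interpolation=cv2.INTER_CUBIC))
E
```

```text
clock: 39.1
eef_pos: [0.1334, -0.4597, 0.2186]
tool_rot: [-0.008, 1.0, 0.0, -0.0]
ft_force: [-0.5, -0.5, 0.6]
grip_width: 0.0699
```

View pics/topE.png

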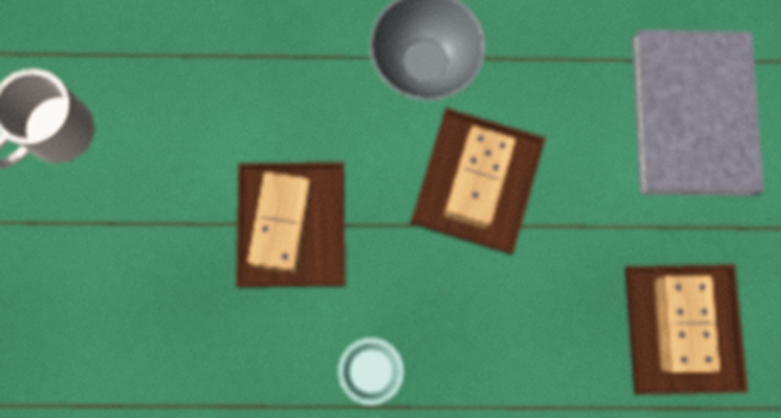

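View pics/sceneE.png

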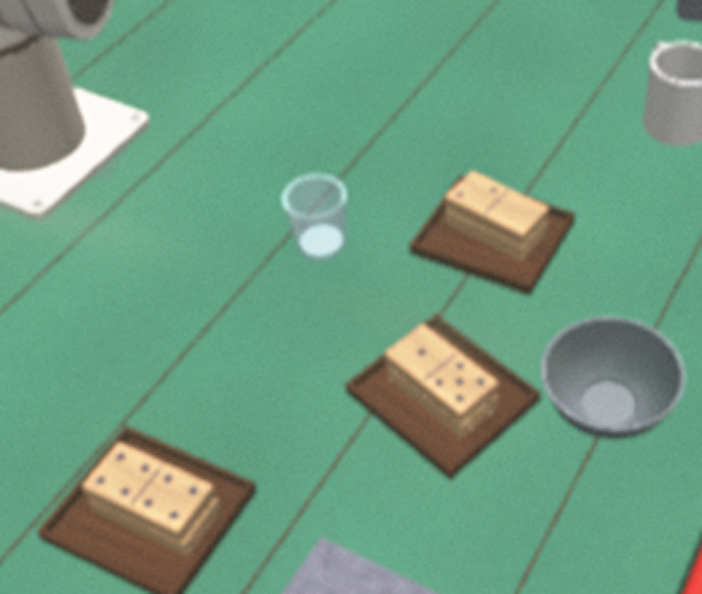

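Run:
```python
from h import *
t=dict(np.load("topE.npz"))["color"][:,:,::-1]; s=dict(np.load("sceneE.npz"))["color"][:,:,::-1]
r=lambda i,x,y,w,h,f:cv2.resize(i[y:y+h,x:x+w],None,fx=f,fy=f,interpolation=cv2.INTER_CUBIC)
T=[r(t,190,170,60,60,6.6),r(t,270,150,60,60,6.6)]
cv2.imwrite("pics/z1.png",np.hstack(T))
cv2.imwrite("pics/z2.png",r(t,370,220,60,60,7))
cv2.imwrite("pics/z3.png",np.hstack([r(s,95,240,80,80,4.9),r(s,205,195,80,80,4.9)]))
cv2.imwrite("pics/z4.png",r(s,225,140,80,80,6))
w=np.load("w17.npz")["color"][:,:,::-1];cv2.imwrite("pics/z5.png",r(w,200,95,115,125,4.5))
w=np.load("w14.npz")["color"][:,:,::-1];cv2.imwrite("pics/z6.png",r(w,200,100,115,130,4.5))
```

```text
(no output)
```

View pics/z1.png

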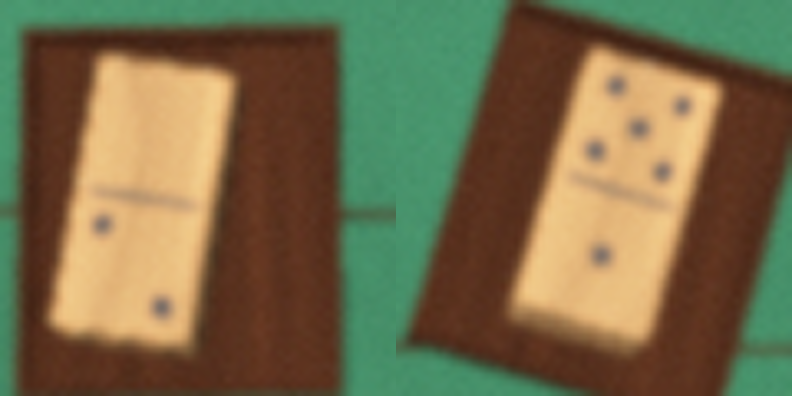

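View pics/z2.png

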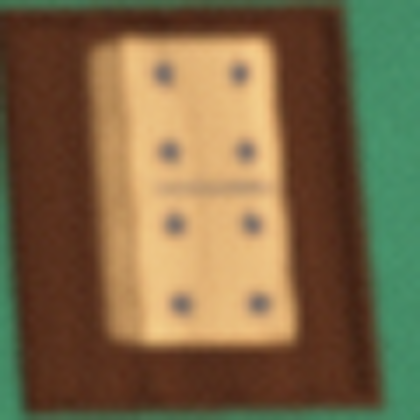

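View pics/z3.png

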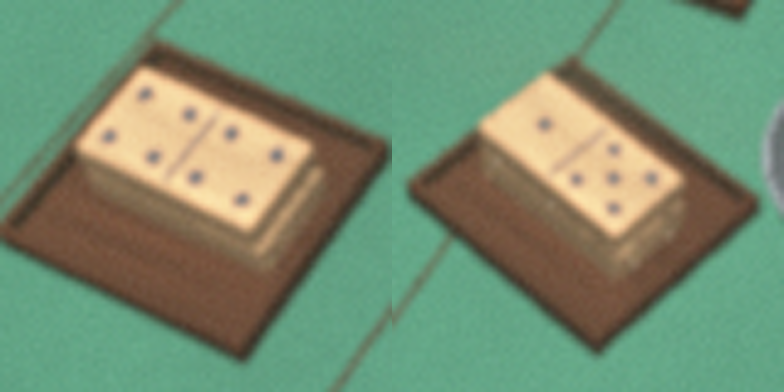

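View pics/z4.png

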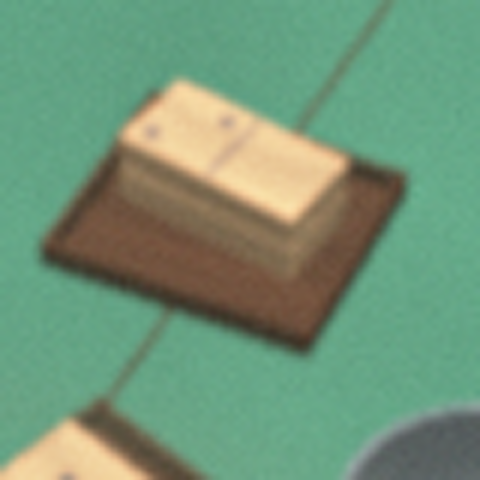

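View pics/z5.png

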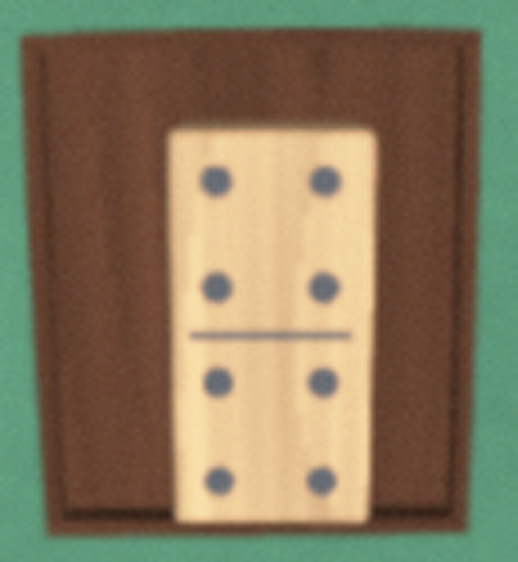

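View pics/z6.png

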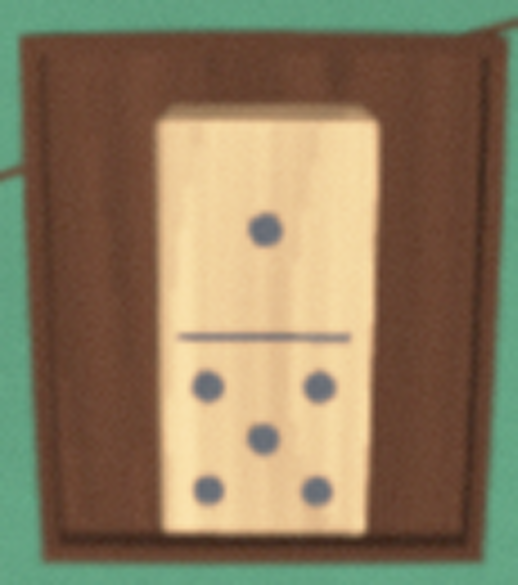

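Run:
```python
from h import *
t=dict(np.load("topE.npz")); w=dict(np.load("w17.npz")); w14=dict(np.load("w14.npz"));w10=dict(np.load("w10.npz"))
zt=lambda p,x,y,f:(np.array(p)+.5)/f+[x-.5,y-.5]
m=lambda a:(a.mean(0)*1000).round(1)
print("B top cam pips",m(plane(t,zt([(163,73),(239,73),(181,304),(260,304)],370,220,7),.045)),"line",m(plane(t,zt([(157,189),(270,187)],370,220,7),.045)))
z=lambda p,x,y:zt(p,x,y,4.5)
print("B wrist",quad(wplane(w,w,z([(169,129),(377,129),(176,523),(369,523)],200,95),.045)),"line",m(wplane(w,w,z([(190,335),(351,335)],200,95),.045)))
print("C top line",m(plane(t,zt([(567-396,177),(671-396,209)],270,150,6.6),.045)), "wrist",quad(wplane(w14,w14,z([(156,121),(379,121),(163,534),(367,535)],200,100),.045)),"line",m(wplane(w14,w14,z([(178,338),(351,338)],200,100),.045)))
print("A top line",m(plane(t,zt([(90,188),(196,207)],190,170,6.6),.045)),"wrist",quad(wplane(w10,w10,zt([(193,140),(389,140),(202,500),(380,499)],180,90,3.7),.045)),"line",m(wplane(w10,w10,zt([(215,330),(364,330)],180,90,3.7),.045)))
```

```text
B top cam pips [ 440.6 -325.9   45. ] line [ 440.5 -326.9   45. ]
B wrist centre [ 440.4 -324.6   45. ] L 100.8 W 49.7 yawL 0.80 (W 0.84) line [ 440.9 -325.2   45. ]
C top line [ 600.3 -104.2   45. ] wrist centre [ 601.3 -103.6   45. ] L 100.0 W 49.8 yawL 162.93 (W 163.09) line [ 601.6 -104.1   45. ]
A top line [548.4 115.2  45. ] wrist centre [548.4 116.2  45. ] L 99.8 W 49.9 yawL 171.42 (W 171.58) line [548.9 115.8  45. ]
```

Run:
```python
from h import *
s=dict(np.load("sceneE.npz"));o0=dict(np.load("scene.npz"))
def pr(p):
    q=s["R"]@p+s["t"]; q=s["K"]@(q/q[2]); return q[:2]
im=cv2.resize(s["color"][235:320,95:180,::-1],None,fx=7,fy=7,interpolation=cv2.INTER_CUBIC)
im0=cv2.resize(o0["color"][235:320,95:180,::-1],None,fx=7,fy=7,interpolation=cv2.INTER_CUBIC)
a=np.radians(.84);ux=np.array([np.cos(a),np.sin(a)]);uy=np.array([-np.sin(a),np.cos(a)])
def draw(im,c,zs,col):
  for z in zs:
    P=[np.array([*(np.array(c)+i*.05*ux+j*.025*uy),z]) for i,j in((1,1),(1,-1),(-1,-1),(-1,1))]
    px=[(pr(p)-[94.5,234.5])*7 for p in P]
    cv2.polylines(im,[np.array(px).round().astype(int)],True,col,1)
draw(im,(.4413,-.3260),(.025,.045),(0,0,255)); draw(im0,(.4413,-.3260),(.025,),(0,0,255))
cv2.imwrite("pics/cmp.png",cv2.resize(np.hstack([im0,im]),(800,400)))
```

```text
(no output)
```

View pics/cmp.png

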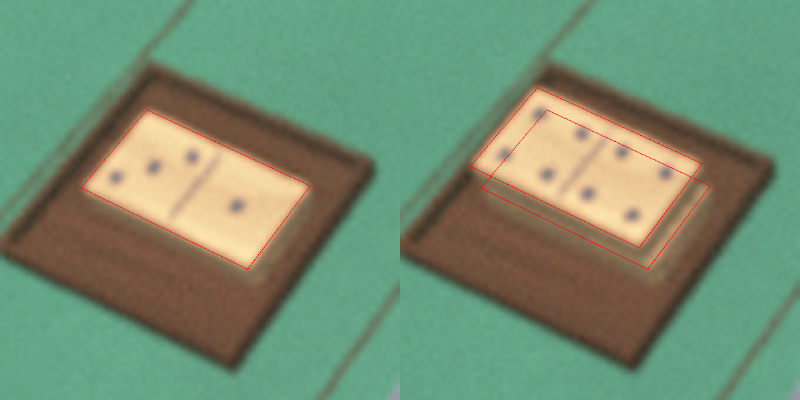

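The lower domino in tray B hasn't moved, and the upper one is within about 1 mm of it. Handing in.

```bash
python3 -c "
from workcell import bot,job
print(bot.get_obs()['clock'],bot.get_obs()['ft_force']); print(job.job_done())"
```

```text
39.2 [ 0.06495236  0.55131435 -0.25563318]
the job is handed in; nothing more can be done
None
```

All four dominoes are dealt and every tray now holds a pile of two. I dealt from the top of the stack: one flat in the middle of the empty tray (C), then one on tray A, one on tray C and one on tray B. Each was lowered to light contact (about 5 N) before release. I handed in at 39.2 s with the arm well clear.

**Last checks:**
- **Fit of the piles:** in the wrist and top cameras, each upper domino's centre was about 1 mm or less from the lower one's, and its length was within about 0.5° of it. The exception is the top camera's line reading in tray A, which differed by about 2 mm.
- **Tray B:** the scene camera shows a thin ledge at one end, where the upper domino sits about 1 mm off. Its lower domino had not moved.
- **Tray C:** the pile is within about 1 mm of the tray's middle.
- **Other things:** the bowl, mug, votive and book look undisturbed; I compared them by eye only.

**Where measurements disagreed:**
- **Camera offset:** the wrist camera read about 1 mm high in y compared with the gripper and the top camera, so I corrected for that.
- **Heights from corners:** the first height estimates, from corners picked in the top and scene views, scattered by 5–10 mm and up to 18 mm at one corner. Later size checks and the contact heights matched the stated dimensions.

**A slip on the way:** my first approach ran the last joint to its limit. I turned the gripper half a turn and carried on; nothing was touched.

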